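Grease the carousel bearing

TASK

Push the drip drawer under the bearing fully home until it clicks into its detent. Then lift the grease gun out of its holder, press its coupler squarely, in line with the tilted grease nipple on the bearing, until it snaps on, and keep pushing so that the gun's sprung nose goes well past half of its stroke into the barrel. Finish holding the gun like that in the gripper, square on the nipple and pressed against its spring, with the drawer still home; leave everything else on the table where it is.

Things in the scene. Friction and masses are not known exactly. Their poses are not given: they have to be found in the camera images.
- bearing_stand: Grey steel stand, fixed, 180 mm (x, drawer shut) by 160 mm (y), top at 60 mm. On it a blue bearing: barrel of radius 32 mm along y, 50 mm long, axis 98 mm above the table and 20 mm in front (-x) of the stand's centre; shaft 124 mm, wheel of radius 36 mm at y +42 to +54 mm. Origin on the table under the centre; the drawer opens along its -x; z up.
- nipple: Steel grease nipple fixed on the bearing: hexagonal foot 18 mm wide, 5 mm high; neck radius 4 mm; ball head radius 7 mm, its centre 25 mm from the origin. Origin at the foot on the bearing's skin; z runs out along the nipple and leans 0.5 rad from vertical towards the stand's -x (drawer) side.
- nipple_head (a point): Centre of the nipple's ball head; z axis outwards along the nipple.
- drawer (a joint): Opening of the drip drawer in m: 0 is fully home, 0.105 fully open. Slides with about 1 N of friction; a sprung roller resists with about 5 N from 11 to 5 mm, and inside about 4 mm it draws the drawer home against its stop and keeps it there.
- drawer_front (a point): Centre of the flat outer face of the drawer's front panel (156 mm wide, 50 mm high, from 4 to 54 mm above the table); axes as the bearing_stand: push along +x.
- holder: Grey block 80 x 80 x 70 mm fixed to the table, with a square hole of 32 mm in its top, 66 mm deep, in which the grease gun stands nose down. Origin at the centre of its underside.
- gun: Push-type grease gun, round, 163 mm, about 0.4 kg, upright in the holder. Origin: centre of the barrel's lower end, on the holder's top; z runs back along the gun (up). Barrel radius 20 mm, z 0 to 50 mm; collar radius 26, 50 to 58; black grip radius 14, 58 to 103 (rear end): take it there, the collar stops sliding fingers. A 60 mm steel nose with the coupler stands out along -z.
- nose (a joint): How far the sprung nose is pushed into the gun's barrel, in m: 0 is fully out, 0.012 is the end of its stroke. Spring: 7 N to start, about 14 N at the end.
- coupler_mouth (a point): Centre of the coupler's open mouth, at z = -60 mm in the gun's frame (nose out); z axis as the gun's. The mouth is a funnel of inner radius 11 mm narrowing within 7 mm to a bore of radius 8 mm; the bore ends 22.5 mm behind the mouth. Coupler outer radius 14 mm at the mouth, 11 mm behind.
- coupler_seat (a point): Point on the coupler's axis 15.5 mm behind its mouth, where the centre of the nipple's head lies once it has snapped in. Three sprung jaws 10 mm behind the mouth first meet the head when it is about 12 mm short of that point; at about 9 N (the nose first goes in 2 to 3 mm, then springs out again) they give way and close behind the head.
- tub: Metal grease tub, 90 mm across, 100 mm high, standing opposite the holder or in its place. Bystander.
- bottle_a: Green glass bottle, 76 mm across, 240 mm high. Bystander.
- bottle_b: Green glass bottle, 76 mm across, 240 mm high. Bystander.
- cartridge: White filter cartridge lying down, 60 mm across, 220 mm long. Bystander.
- spanner: Steel spanner lying flat, 170 mm. Bystander.
- bung: Black rubber bung, 40 mm across, 35 mm high. Bystander.
- spare_ring: Brass ring, 48 mm across, 18 mm high. Bystander.
Things that resemble listed ones, but are neither listed nor needed, are in the scene too. Leave any red look-alike of the bearing_stand alone. Leave any yellow look-alike of the gun alone.

How it is judged:
By the outcome, as a careful person would: the job done as asked, in the order asked, and still so for the second after the job is handed in, while the arm keeps its last pose, push and grip.
It also fails if it takes over 64 s, if anything falls off the work surface, if the arm or the gripper's body presses on something with over 40 N, if the wrist force passes 120 N, or if a joint passes its speed limit or range.

ROBOT

A 6-joint arm with a two-finger parallel gripper is mounted at the origin on the work surface. World frame = base frame: x ahead of the robot, y to its left, z up, the work surface at z = 0. Lengths are in m, angles in rad, forces in N, time in s.
With the tool pointing down it reaches from about 0.35 to 0.85 m from the base axis. Payload 8.1 kg.
Tool frame: the origin (TCP) lies between the finger pads; the fingertips stand 8 mm ahead of it and the grasp point (between the pads) lies 11 mm behind it (robot.tip_reach is the y of the fingertips in the tool frame, in m); y points along the fingers, z is the direction in which the jaws open and shut, and the axes are right-handed (so a half turn about y gives the same grasp; the last joint's range is limited). The gripper opens to 93 mm and grips with 3 to 60 N. Pads are 15 mm wide; open, the fingers measure 128 mm over their backs; the gripper's body (75 mm by 188 mm) begins 65 mm behind the grasp point.
Start: joints at [-1.414, 0.13, 1.488, -0, 1.523, -0.085], TCP at [0.144, -0.583, 0.227] pointing down, gripper open.
Joint ranges: [-2.96, 2.96], [-0.89, 2.26], [0.02, 2.5], [-1.34, 4.48], [0, 2.73], [-2.66, 2.66]. Speed limits (rad/s): [2.39, 2.39, 2.79, 3.14, 3.14, 3.14].

INTERFACE

Orientations are given as a rotation vector (axis times angle).
In Python, from plant import robot gives the robot as it stands.
- The arm moves only by the tool carry_out, never from a script. Its argument "increments" is a list of rows, each an object with "linear": the shift along the tool's x, y, z in m, a list of three; "yaw": the turn about the tool's y in rad. A call has 1 to 5 rows; each row is the pose to reach, as a shift and turn from the pose measured when the call began, along the tool's axes at that moment; what a row does not reach only later rows make up. A row lasts 1/8 s, in which the tool goes at most 62.5 mm and 10.7 degrees, less where a joint would pass 70% of its speed; a pose out of reach is approached as far as the arm can. A call with a gripper value outside its range is refused whole. "gripper" is the opening, from 0 (shut) to 1 (fully open), set as the call begins (left out, the last holds). The fingers move at their own pace and stop on an object; "newtons" is the grip in N (left out, the last holds). Time passes only in rows, so rows that repeat a pose let the fingers close. It gives the time, the measured TCP pose, the force and the opening at its end, in the units of the state.
- robot.read_state(): the state, without advancing time (a new reading comes with each control period).
- robot.read_camera(name): name is "scene" or "side" or "wrist"; returns the picture (480x640x3 uint8, blue, green, red); there is no depth.
- robot.camera_params(name): a dict with "fov_y" (degrees; the focal length in pixels is half the picture's height over the tangent of half this angle, whatever the lens; pixels are square), "cx", "cy" (the principal point, pixels), "R" (3x3) and "t" (3): a world point X has camera coordinates R X + t. Camera axes: x right, y down, z forward; pixel columns grow to the right and rows downward; lengths in m; the calibration is good to about 2 mm. A picture is of the moment at which its call begins: read the wrist's pose just before it. camera_params takes no time and is no camera call; for the wrist camera it gives the pose at the moment of the call.
- robot.close_job(): hands the job in, once; it reports no verdict.
The state is a dict: "t": time; "q": joint angles; "dq": joint speeds; "joint_torque": joint torques, N m; "tool_pos": TCP position; "orientation": TCP orientation; "force": force on the tool from outside, world axes, zero at the start; "wrist_torque": the same for the moment, N m; "opening": finger opening in m.
Only numpy, scipy, OpenCV 4.12 (cv2) and the standard library are available. Lean on these libraries where they do the work, as an engineer would, in place of code of your own. Each camera call takes 0.05 s, during which the arm holds its last target.

## Working session

There is one attempt and no reset: what is moved stays moved. The work goes in short steps, Python scripts to look and compute and a tool call to move; the robot and the scene stay as the last step left them, time stands still between calls to the robot, and variables do not carry over. Pictures are saved under pics/ and viewed, and the job is handed in when it is done.

Besides the shell and the picture viewer there is one more tool, called as name([rows], argument=value, ...), one row to a line, values as JSON. carry_out: Moves the arm, as the interface text tells. Its arguments: {"type":"object","properties":{"increments":{"type":"array","items":{"type":"object","properties":{"linear":{"type":"array","items":{"type":"number"}},"yaw":{"type":"number"}}}},"gripper":{"type":"number"},"newtons":{"type":"number"}},"required":["increments"]}

```bash
ls; mkdir -p pics
python3 - <<'E'
from plant import robot
import cv2
s=robot.read_state(); print(s)
for n in ["scene","side","wrist"]:
    p=robot.camera_params(n); print(n,p)
    cv2.imwrite(f"pics/{n}0.png",robot.read_camera(n))
print(robot.tip_reach)
E
```

```text
pics
{'t': 0.0, 'q': array([-1.41441066e+00,  1.31151917e-01,  1.48928046e+00, -8.64253755e-06,
        1.52296350e+00, -8.53925327e-02]), 'dq': array([ 0.00092703, -0.00155557, -0.0006157 ,  0.00099277, -0.00097835,
       -0.00017881]), 'joint_torque': array([ 1.38621301e-03, -5.59826517e+01, -4.91765356e+01,  7.67606869e-02,
        3.55522789e-02, -1.70837184e-04]), 'tool_pos': array([ 0.14359553, -0.58200292,  0.22559229]), 'orientation': array([-0.25434048,  2.0949223 , -2.09112341]), 'force': array([ 0.52011464, -0.45992551,  0.17738407]), 'wrist_torque': array([-0.02819843, -0.02672701, -0.05844065]), 'opening': 0.09313935355283395}
scene {'fov_y': 55.24760349515129, 'cx': 322.8236376949664, 'cy': 244.67507263405633, 'R': array([[-0.57880809,  0.81545369,  0.00405951],
       [ 0.5004599 ,  0.35914747, -0.78775186],
       [-0.64383312, -0.45392552, -0.61597933]]), 't': array([ 0.29864769, -0.18630785,  1.4176374 ])}
side {'fov_y': 48.88546791125596, 'cx': 309.03439214830746, 'cy': 237.74867638617548, 'R': array([[-0.9006933 , -0.43425514,  0.01319294],
       [-0.29456906,  0.58808469, -0.75324994],
       [ 0.31934409, -0.6823334 , -0.65760207]]), 't': array([0.47503228, 0.23749079, 1.26508236])}
wrist {'fov_y': 61.53647657249866, 'cx': 326.504937711367, 'cy': 248.19018663557281, 'R': array([[ 0.2383367 , -0.97118189, -0.00115957],
       [-0.94034975, -0.23106835,  0.24969933],
       [-0.2427714 , -0.05842212, -0.96832273]]), 't': array([-0.59967912, -0.02920956,  0.38966295])}
0.008
```

View pics/scene0.png

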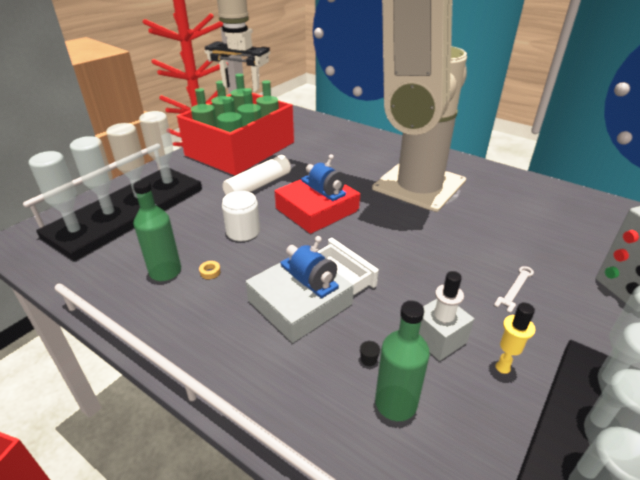

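View pics/side0.png

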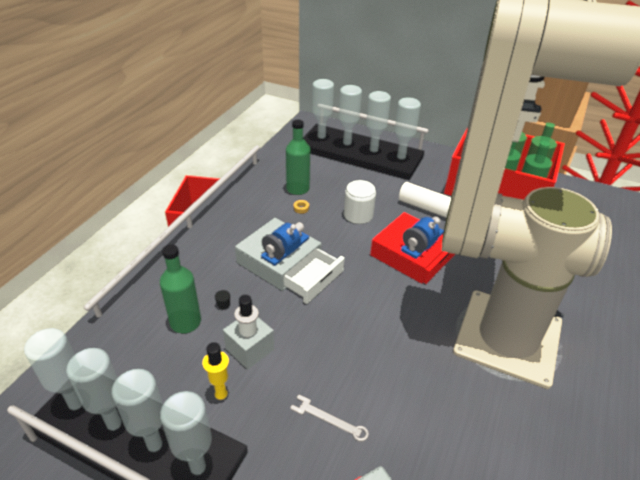

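View pics/wrist0.png

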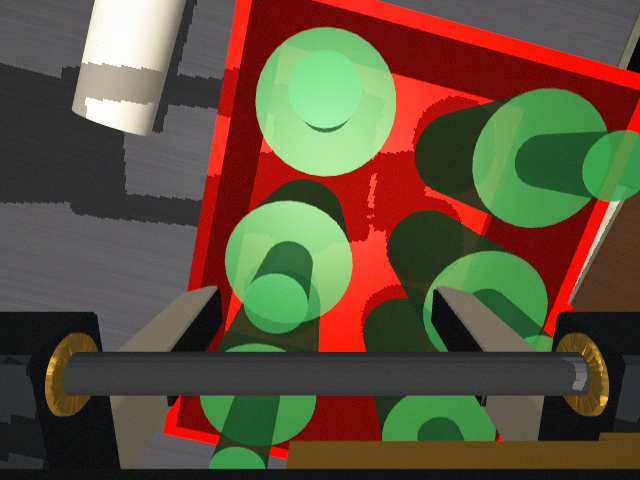

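The grey stand is at about (310,285) in the scene view, with its drawer open towards the robot. The gun stands in its holder at (447,310). I'll enlarge both for exact pixels.

```bash
cat > h.py <<'E'
import numpy as np,cv2
from plant import robot
from scipy.spatial.transform import Rotation as Rn
def cam(n):
    p=robot.camera_params(n); f=240/np.tan(np.radians(p['fov_y'])/2); return p,f
def ray(c,uv):
    p,f=c; d=np.array([(uv[0]-p['cx'])/f,(uv[1]-p['cy'])/f,1.]); return -p['R'].T@p['t'],p['R'].T@d
def plane(c,uv,z):
    o,d=ray(c,uv); return o+d*(z-o[2])/d[2]
def proj(c,X):
    p,f=c; y=p['R']@np.asarray(X,float)+p['t']; return np.array([p['cx']+f*y[0]/y[2],p['cy']+f*y[1]/y[2]])
def tri(c1,u1,c2,u2):
    o1,d1=ray(c1,u1);o2,d2=ray(c2,u2); d1/=np.linalg.norm(d1);d2/=np.linalg.norm(d2)
    A=np.stack([d1,-d2],1); s=np.linalg.lstsq(A,o2-o1,rcond=None)[0]
    a=o1+s[0]*d1;b=o2+s[1]*d2; return (a+b)/2,np.linalg.norm(a-b)
def crop(im,x0,y0,x1,y1,k,fn):
    cv2.imwrite(fn,cv2.resize(im[y0:y1,x0:x1],None,fx=k,fy=k,interpolation=cv2.INTER_CUBIC))
def st():
    s=robot.read_state(); R=Rn.from_rotvec(s['orientation']).as_matrix()
    return s,R
E
python3 - <<'E'
import cv2; from h import *
a=cv2.imread('pics/scene0.png');b=cv2.imread('pics/side0.png')
crop(a,240,230,390,342,5,'pics/c1.png'); crop(b,225,205,355,305,6,'pics/c2.png')
crop(a,400,260,550,372,5,'pics/c3.png'); crop(b,190,285,290,375,6,'pics/c4.png')
E
```

```text
(no output)
```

View pics/c1.png

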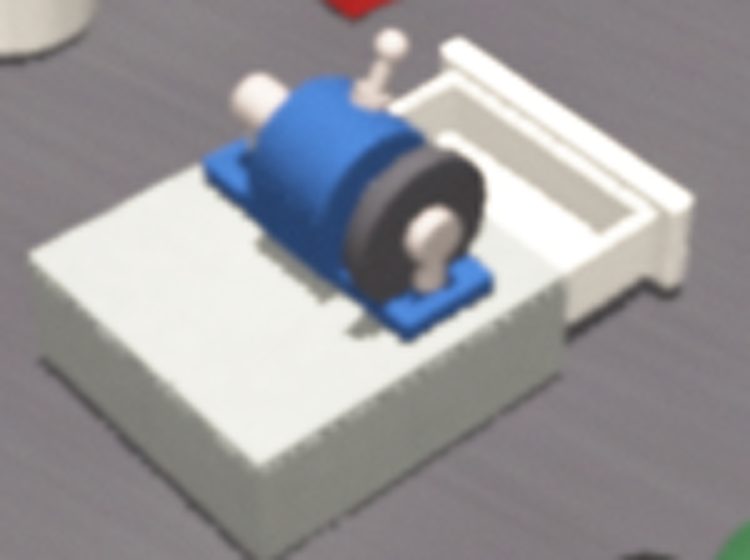

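View pics/c2.png

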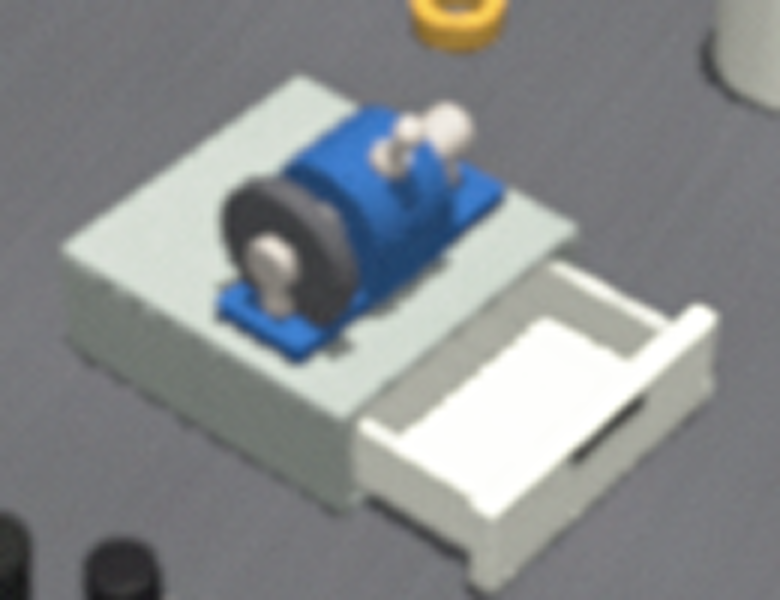

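View pics/c3.png

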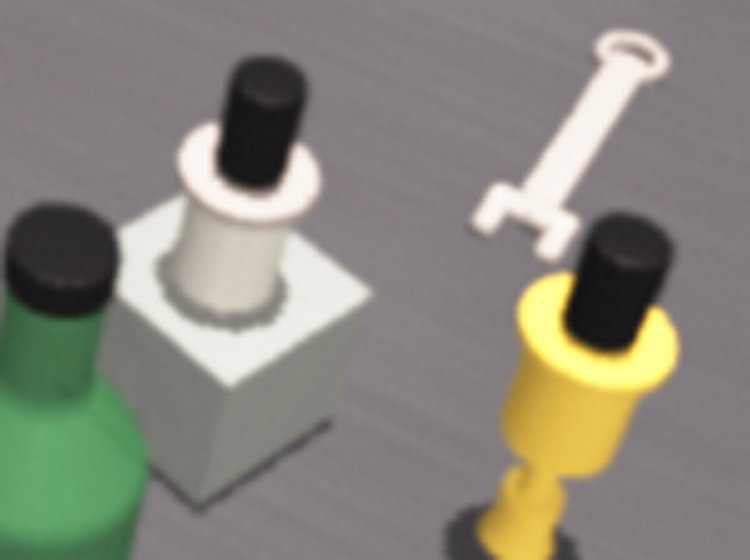

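View pics/c4.png

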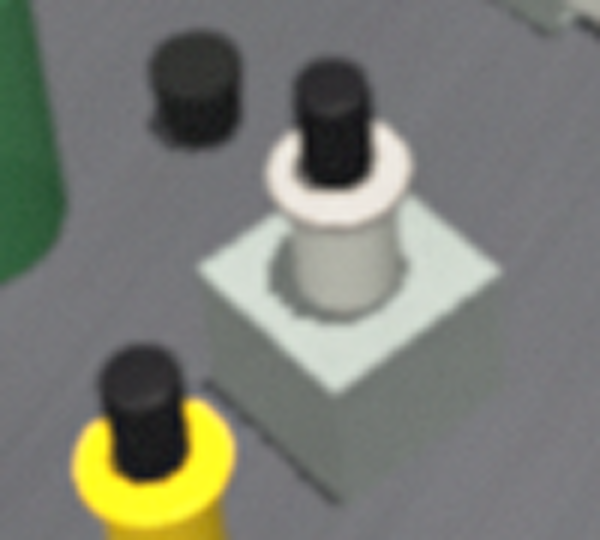

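```bash
cat > m1.py <<'E'
from h import *
S=cam('scene');D=cam('side')
a=lambda u,v:((u+.5)/5-.5+240,(v+.5)/5-.5+230)
b=lambda u,v:((u+.5)/6-.5+225,(v+.5)/6-.5+205)
c=lambda u,v:((u+.5)/5-.5+400,(v+.5)/5-.5+260)
d=lambda u,v:((u+.5)/6-.5+190,(v+.5)/6-.5+285)
np.set_printoptions(precision=4,suppress=True)
print('stand top, scene',[plane(S,a(*p),.06)[:2] for p in [(32,257),(262,465),(568,280)]])
print('stand top, side',[plane(D,b(*p),.06)[:2] for p in [(300,75),(62,250),(348,418),(578,232)]])
print('tri rear-left',tri(S,a(32,257),D,b(300,75)))
print('tri rear-right',tri(S,a(262,465),D,b(62,250)))
print('tri front-right',tri(S,a(568,280),D,b(348,418)))
print('head',tri(S,a(391,45),D,b(410,130)))
print('panel',[plane(S,a(*p),.054)[:2] for p in [(462,38),(693,193)]],[plane(D,b(*p),.054)[:2] for p in [(716,315),(492,518)]],[plane(D,b(*p),.004)[:2] for p in [(712,385),(490,592)]])
print('grip top',tri(S,c(269,80),D,d(333,87)))
print('holder top',[plane(S,c(*p),.07)[:2] for p in [(372,292),(230,385)]],[plane(D,d(*p),.07)[:2] for p in [(198,268),(335,392),(500,270),(415,200)]])
E
python3 m1.py
```

```text
stand top, scene [array([ 0.6819, -0.0838]), array([0.7177, 0.0698]), array([0.5606, 0.1101])]
stand top, side [array([ 0.6789, -0.0868]), array([0.7141, 0.0692]), array([0.5514, 0.1055]), array([ 0.5142, -0.0443])]
tri rear-left (array([ 0.6797, -0.0869,  0.0582]), np.float64(0.002574027249612411))
tri rear-right (array([0.7156, 0.0677, 0.0575]), np.float64(0.0011343802001352384))
tri front-right (array([0.5537, 0.1043, 0.0547]), np.float64(0.005353134932948424))
head (array([0.565 , 0.0209, 0.1486]), np.float64(0.0010919244831502704))
panel [array([ 0.4402, -0.0267]), array([0.4747, 0.1219])] [array([ 0.4398, -0.0279]), array([0.4746, 0.125 ])] [array([ 0.4416, -0.035 ]), array([0.4769, 0.1211])]
grip top (array([0.5344, 0.3025, 0.1699]), np.float64(0.0003270166353115756))
holder top [array([0.5112, 0.3539]), array([0.5866, 0.3281])] [array([0.5855, 0.3275]), array([0.5105, 0.3536]), array([0.4841, 0.2784]), array([0.5294, 0.263 ])]
```

```bash
cat >> m1.py <<'E'
print('yellow top',tri(S,c(629,238),D,d(142,375)))
print('bottle_b cap',tri(S,(411.5,311),D,(171,252)),'bottle_a',tri(S,(144,188),D,(297.5,126)))
s,R=st(); print(R)
E
python3 m1.py|tail -6
```

```text
holder top [array([0.5112, 0.3539]), array([0.5866, 0.3281])] [array([0.5855, 0.3275]), array([0.5105, 0.3536]), array([0.4841, 0.2784]), array([0.5294, 0.263 ])]
yellow top (array([0.5295, 0.432 , 0.1616]), np.float64(0.00017662953373551616))
bottle_b cap (array([0.7152, 0.3013, 0.2304]), np.float64(0.000481087680040022)) bottle_a (array([ 0.7197, -0.3137,  0.2274]), np.float64(0.0005970134370021919))
[[-0.9709 -0.0002  0.2394]
 [-0.2394  0.0014 -0.9709]
 [-0.0001 -1.     -0.0014]]
```

```bash
cat >> h.py <<'E'
np.set_printoptions(precision=4,suppress=True)
ZD=np.arctan2(-.975,-.224)
def plan(target,zang=None):
    s,R=st(); d=R.T@(np.array(target)-s['tool_pos']); 
    a=np.arctan2(R[1,2],R[0,2]); 
    y=0 if zang is None else -((zang-a+np.pi)%(2*np.pi)-np.pi)
    print('t %.2f'%s['t'],'pos',s['tool_pos'],'F',s['force'],'op %.4f'%s['opening'],'tool y',R[:,1])
    print('shift',d,'len %.3f'%np.linalg.norm(d),'yaw %.3f'%y)
    return s,R
E
python3 -c "
from h import *
plan((.40,-.35,.30),ZD)"
```

```text
t 0.15 pos [ 0.1436 -0.5821  0.2258] F [-0.5896 -0.1127 -0.6586] op 0.0931 tool y [-0.0002  0.0014 -1.    ]
shift [-0.3045 -0.0739 -0.1641] len 0.354 yaw 0.468
```

carry_out([
  {"linear": [-0.03,-0.035,-0.015],"yaw": 0.09},
  {"linear": [-0.08,-0.06,-0.045],"yaw": 0.18},
  {"linear": [-0.13,-0.074,-0.07],"yaw": 0.27},
  {"linear": [-0.18,-0.074,-0.1],"yaw": 0.36},
  {"linear": [-0.23,-0.074,-0.125],"yaw": 0.468},
], gripper=0, newtons=30)

```text
t: 0.78
tool_pos: [0.3381, -0.4043, 0.3002]
orientation: [-0.242, -2.101, 2.099]
force: [0.7, -0.8, -0.1]
opening: 0.0476
```

```bash
python3 -c "
from h import *
plan((.42,-.2,.27),ZD);plan((.415,.057,.2),ZD);print(robot.read_state()['q'])"
```

```text
t 0.78 pos [ 0.3381 -0.4043  0.3002] F [ 0.6514 -0.8217 -0.0802] op 0.0476 tool y [ 0.0001  0.0011 -1.    ]
shift [-0.0332  0.0305 -0.2176] len 0.222 yaw -0.004
t 0.78 pos [ 0.3381 -0.4043  0.3002] F [ 0.6514 -0.8217 -0.0802] op 0.0476 tool y [ 0.0001  0.0011 -1.    ]
shift [ 0.0301  0.1007 -0.4666] len 0.478 yaw -0.004
[-0.9721 -0.0862  1.5751  0.0007  1.6535  0.8284]
```

carry_out([
  {"linear": [-0.02,0,-0.055],"yaw": 0},
  {"linear": [-0.035,0.005,-0.11],"yaw": 0},
  {"linear": [-0.04,0.01,-0.165],"yaw": 0},
  {"linear": [-0.04,0.015,-0.22],"yaw": 0},
  {"linear": [-0.03,0.02,-0.275],"yaw": 0},
])

```text
t: 1.4
tool_pos: [0.43, -0.1415, 0.28]
orientation: [-0.242, -2.101, 2.098]
force: [0.9, 0.6, -0.8]
opening: 0.0008
```

```bash
python3 -c "
from h import *
plan((.415,.057,.038),ZD);print(robot.read_state()['q'])"
```

```text
t 1.40 pos [ 0.43   -0.1415  0.28  ] F [ 0.9182  0.5773 -0.8201] op 0.0008 tool y [-0.0002  0.0014 -1.    ]
shift [ 0.0597  0.2422 -0.1895] len 0.313 yaw -0.004
[-0.4321 -0.2922  1.7919  0.0012  1.6427  1.3683]
```

carry_out([
  {"linear": [0.02,0.01,-0.055],"yaw": 0},
  {"linear": [0.04,0.03,-0.11],"yaw": 0},
  {"linear": [0.06,0.05,-0.16],"yaw": 0},
  {"linear": [0.06,0.08,-0.19],"yaw": 0},
  {"linear": [0.06,0.13,-0.19],"yaw": 0},
])

```text
t: 2.02
tool_pos: [0.4161, 0.0595, 0.1509]
orientation: [-0.243, -2.106, 2.101]
force: [0.6, -0.6, -0.0]
opening: 0.0003
```

```bash
python3 -c "
from h import *
plan((.415,.057,.038),ZD);print(robot.read_state()['q'])
cv2.imwrite('pics/side1.png',robot.read_camera('side'));cv2.imwrite('pics/scene1.png',robot.read_camera('scene'))"
```

```text
t 2.02 pos [0.4161 0.0595 0.1509] F [ 0.6492 -0.613  -0.048 ] op 0.0003 tool y [ 0.0041  0.0019 -1.    ]
shift [0.001  0.1128 0.003 ] len 0.113 yaw -0.000
[ 0.0182 -0.3358  2.0615  0.0019  1.4117  1.8149]
```

View pics/side1.png

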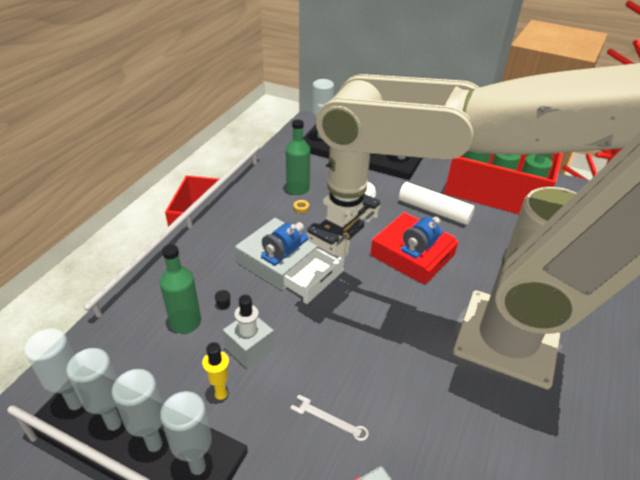

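View pics/scene1.png

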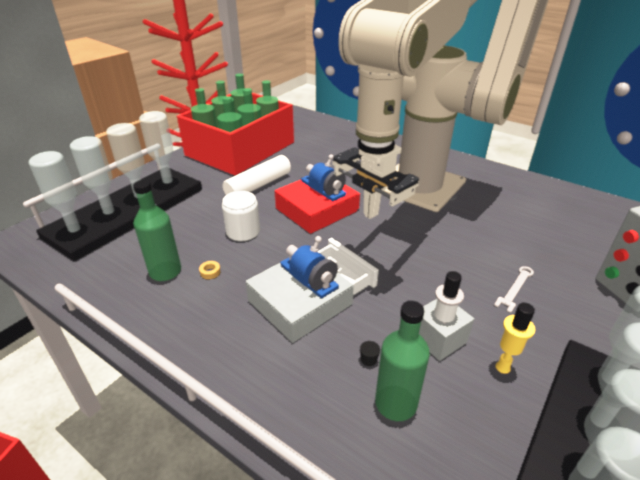

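```bash
python3 -c "
from h import *
S=cam('scene');D=cam('side')
print(tri(S,(332,159),D,(436,220)),[plane(S,p,.06) for p in [(359,202),(276,197),(308,226)]],plane(D,(430,278),0),plane(D,(372,250),.0))"
```

```text
(array([ 0.2473, -0.1635,  0.146 ]), np.float64(0.009084213722919851)) [array([ 0.276, -0.052,  0.06 ]), array([ 0.3863, -0.2482,  0.06  ]), array([ 0.4435, -0.0969,  0.06  ])] [ 0.2216 -0.11    0.    ] [ 0.3997 -0.1448  0.    ]
```

carry_out([
  {"linear": [0.001,0.04,0.002],"yaw": 0},
  {"linear": [0.001,0.08,0.003],"yaw": 0},
  {"linear": [0.001,0.113,0.003],"yaw": 0},
  {"linear": [-0.015,0.113,0.003],"yaw": 0},
  {"linear": [-0.025,0.113,0.003],"yaw": 0},
])

```text
t: 2.75
tool_pos: [0.4347, 0.0489, 0.033]
orientation: [-0.231, -2.096, 2.096]
force: [0.3, -1.2, 0.9]
opening: 0.0004
```

```bash
python3 -c "
from h import *
x=np.array([.975,-.224,0]);c=np.array([.610,.012,0])
s,R=plan(c-.11*x+[0,0,.038],ZD);print('rel',(s['tool_pos']-c)@x)"
```

```text
t 2.75 pos [0.4347 0.0489 0.033 ] F [ 0.2767 -1.1993  0.8616] op 0.0004 tool y [-0.0089  0.0011 -1.    ]
shift [-0.069  -0.0056 -0.0034] len 0.069 yaw -0.003
rel -0.1791553143464466
```

carry_out([
  {"linear": [-0.012,-0.004,-0.001],"yaw": 0},
  {"linear": [-0.024,-0.005,-0.001],"yaw": 0},
  {"linear": [-0.036,-0.005,-0.002],"yaw": 0},
  {"linear": [-0.048,-0.005,-0.002],"yaw": 0},
  {"linear": [-0.06,-0.005,-0.003],"yaw": 0},
])

```text
t: 3.38
tool_pos: [0.4945, 0.038, 0.0373]
orientation: [-0.231, -2.096, 2.096]
force: [-1.6, -1.0, 1.2]
opening: 0.0007
```

```bash
python3 -c "
from h import *
x=np.array([.975,-.224,0]);c=np.array([.610,.012,0])
s,R=plan(c-.098*x+[0,0,.038],ZD);print('rel',(s['tool_pos']-c)@x, 'F',s['force']@x)
im=robot.read_camera('side');crop(im,225,180,385,300,5,'pics/c5.png')"
```

```text
t 3.38 pos [0.4945 0.038  0.0373] F [-1.6121 -1.0341  1.1516] op 0.0007 tool y [-0.0092  0.001  -1.    ]
shift [-0.0203 -0.0009 -0.0006] len 0.020 yaw -0.003
rel -0.11841293167474544 F -1.3401938655128514
```

View pics/c5.png

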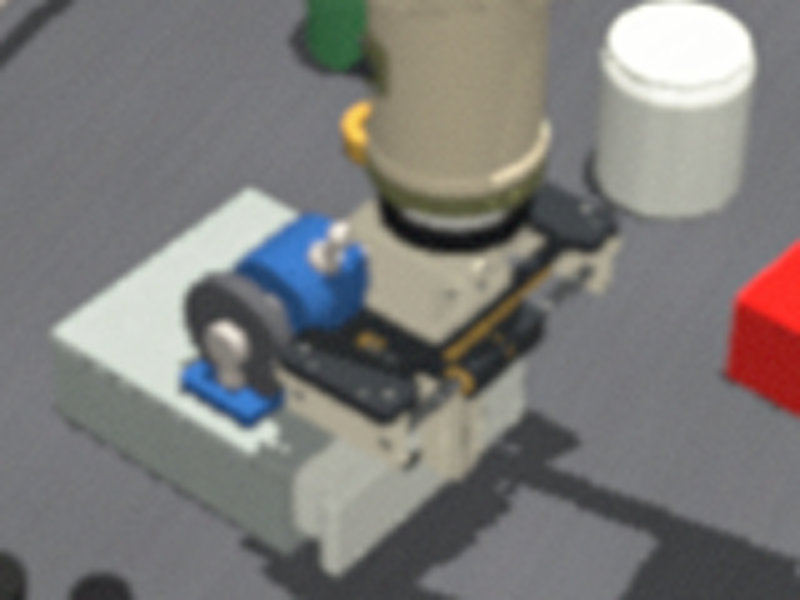

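carry_out([
  {"linear": [-0.003,0,0],"yaw": 0},
  {"linear": [-0.006,0,0],"yaw": 0},
  {"linear": [-0.009,0,0],"yaw": 0},
  {"linear": [-0.011,0,0],"yaw": 0},
])

```text
t: 3.92
tool_pos: [0.5054, 0.0356, 0.0373]
orientation: [-0.23, -2.096, 2.095]
force: [-11.3, 1.5, 9.0]
opening: 0.0004
```

```bash
python3 -c "
from h import *
x=np.array([.975,-.224,0]);c=np.array([.610,.012,0])
s,R=plan(c-.098*x+[0,0,.038],ZD);print('rel',(s['tool_pos']-c)@x, 'F',s['force']@x)
im=robot.read_camera('side');crop(im,225,180,385,300,5,'pics/c6.png')"
```

```text
t 3.92 pos [0.5054 0.0356 0.0373] F [-11.2906   1.4504   9.0315] op 0.0004 tool y [-0.0105  0.0015 -0.9999]
shift [-0.0092 -0.0008 -0.0004] len 0.009 yaw -0.003
rel -0.10728812600252872 F -11.333220023406538
```

View pics/c6.png

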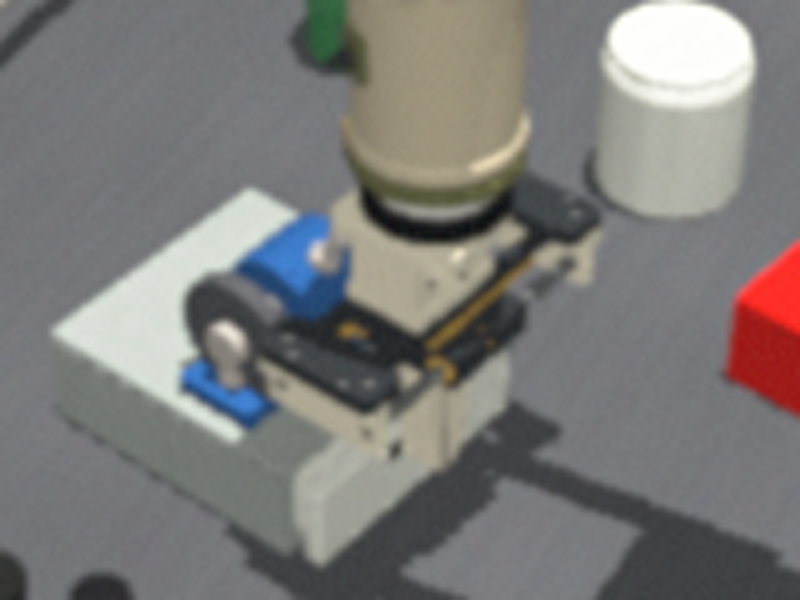

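```bash
python3 -c "
from h import *
im=robot.read_camera('scene');crop(im,240,170,400,290,5,'pics/c7.png')
cv2.imwrite('pics/w1.png',robot.read_camera('wrist'))
s=robot.read_state();print(s['force'],s['wrist_torque'],s['tool_pos'])"
```

```text
[-4.8956  1.1525  2.5441] [ 0.1868  0.7437 -0.0814] [0.5058 0.0355 0.0374]
```

View pics/c7.png

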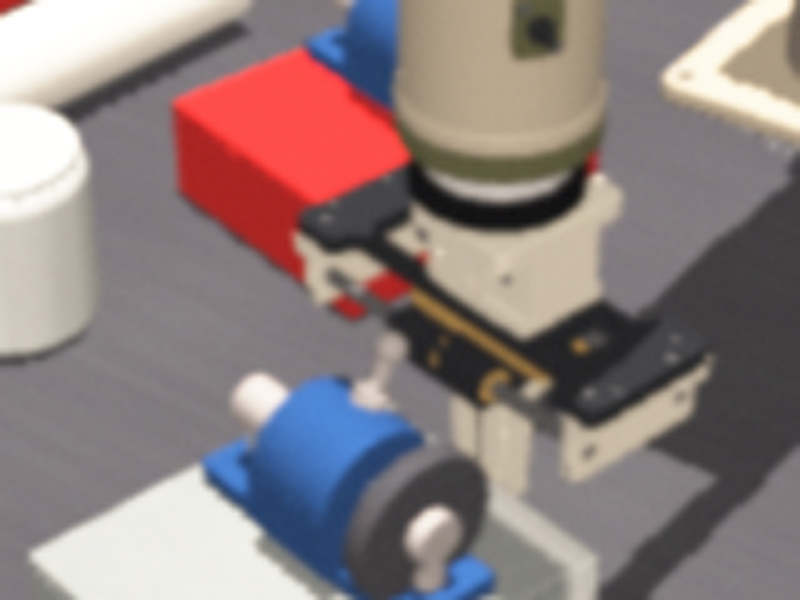

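View pics/w1.png

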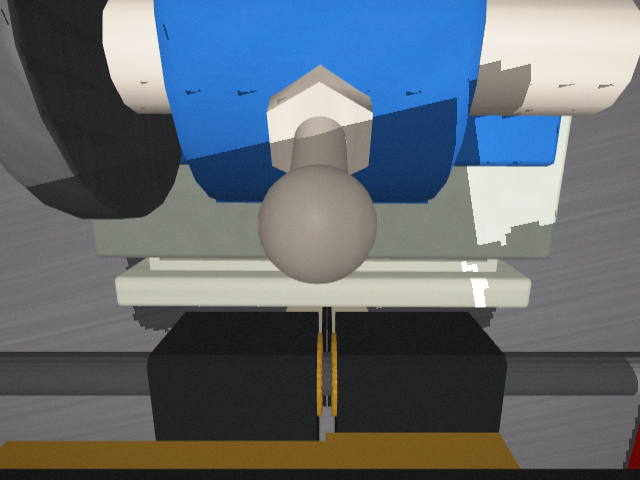

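The wrist view shows the nipple ball at (318,225) standing clear of the finger carriages, whose top edge is at row 312. The drawer panel still has a small gap, so I'll push on.

carry_out([
  {"linear": [-0.002,0,0],"yaw": 0},
  {"linear": [-0.004,0,0],"yaw": 0},
  {"linear": [-0.006,0,0],"yaw": 0},
  {"linear": [-0.006,0,0],"yaw": 0},
])

```text
t: 4.58
tool_pos: [0.5118, 0.0341, 0.0374]
orientation: [-0.231, -2.096, 2.096]
force: [-0.2, 0.1, 0.1]
opening: 0.0003
```

```bash
python3 -c "
from h import *
x=np.array([.975,-.224,0]);c=np.array([.610,.012,0])
s,R=plan(c-.098*x+[0,0,.038],ZD);print('rel',(s['tool_pos']-c)@x, 'F',s['force']@x)
cv2.imwrite('pics/w2.png',robot.read_camera('wrist'))"
```

```text
t 4.58 pos [0.5118 0.0341 0.0374] F [-0.227   0.0613  0.053 ] op 0.0003 tool y [-0.0089  0.0012 -1.    ]
shift [-0.0026 -0.0006 -0.0004] len 0.003 yaw -0.003
rel -0.1006701976750369 F -0.23501042010335815
```

View pics/w2.png

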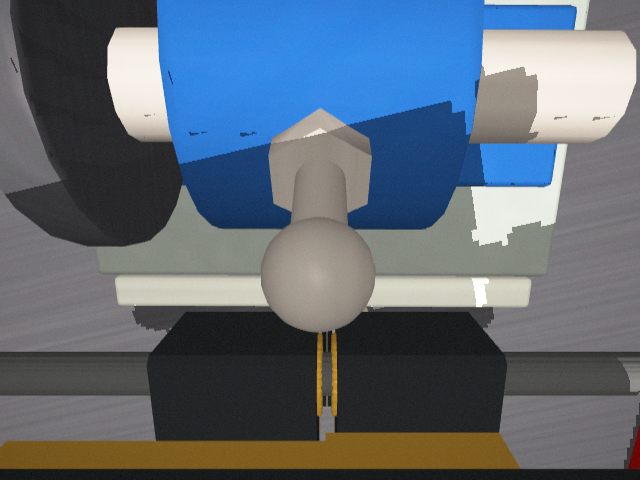

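carry_out([
  {"linear": [-0.0015,0,0],"yaw": 0},
  {"linear": [-0.003,0,0],"yaw": 0},
  {"linear": [-0.003,0,0],"yaw": 0},
])

```text
t: 5.0
tool_pos: [0.5144, 0.0335, 0.0373]
orientation: [-0.231, -2.096, 2.096]
force: [-5.0, 0.9, 4.2]
opening: 0.0004
```

```bash
python3 -c "
from h import *
x=np.array([.975,-.224,0]);c=np.array([.610,.012,0])
s,R=plan(c-.13*x+[0,0,.038],ZD);print('rel',(s['tool_pos']-c)@x, 'F',s['force']@x)
s,R=plan((.5344,.3025,.30),ZD)"
```

```text
t 5.00 pos [0.5144 0.0335 0.0373] F [-5.0082  0.9381  4.1781] op 0.0004 tool y [-0.0099  0.0013 -1.    ]
shift [ 0.0321 -0.0004 -0.0003] len 0.032 yaw -0.003
rel -0.09803967603273757 F -5.093143133502829
t 5.00 pos [0.5144 0.0335 0.0373] F [-5.0082  0.9381  4.1781] op 0.0004 tool y [-0.0099  0.0013 -1.    ]
shift [ 0.0442 -0.2625 -0.2662] len 0.376 yaw -0.003
```

carry_out([
  {"linear": [0.02,0,0],"yaw": 0},
  {"linear": [0.04,0,0],"yaw": 0},
  {"linear": [0.05,-0.05,0],"yaw": 0},
  {"linear": [0.05,-0.11,0],"yaw": 0},
  {"linear": [0.05,-0.17,-0.01],"yaw": 0},
], gripper=0.9)

```text
t: 5.62
tool_pos: [0.4697, 0.0541, 0.2098]
orientation: [-0.233, -2.096, 2.096]
force: [0.8, -0.3, 0.3]
opening: 0.0457
```

```bash
python3 -c "
from h import *
s,R=plan((.5344,.3025,.30),ZD)
im=robot.read_camera('side');crop(im,225,180,385,300,5,'pics/c8.png')"
```

```text
t 5.62 pos [0.4697 0.0541 0.2098] F [ 0.8189 -0.2947  0.335 ] op 0.0457 tool y [-0.0087  0.0011 -1.    ]
shift [-0.0057 -0.0905 -0.2566] len 0.272 yaw -0.004
```

View pics/c8.png

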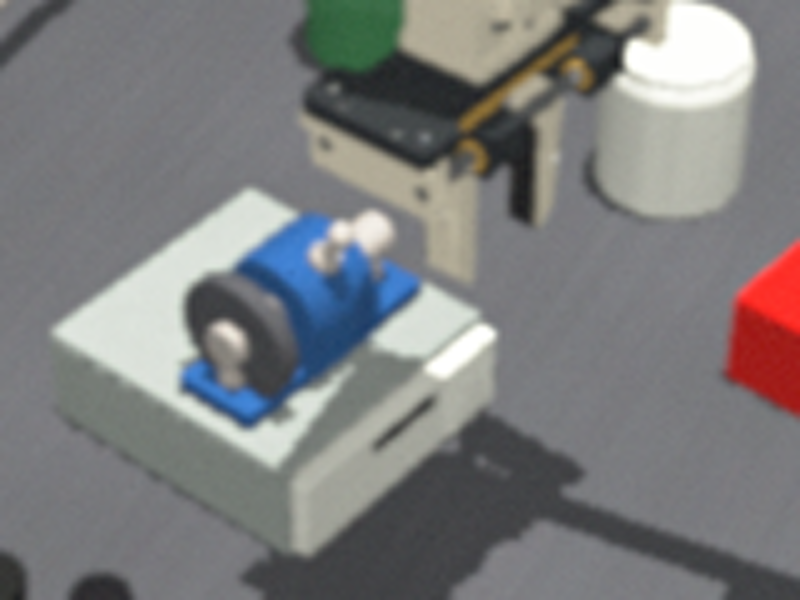

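carry_out([
  {"linear": [0,-0.02,-0.05],"yaw": 0},
  {"linear": [0,-0.05,-0.1],"yaw": 0},
  {"linear": [-0.002,-0.08,-0.155],"yaw": 0},
  {"linear": [-0.004,-0.09,-0.21],"yaw": 0},
  {"linear": [-0.006,-0.09,-0.256],"yaw": 0},
], gripper=0.8)

```text
t: 6.3
tool_pos: [0.5389, 0.3056, 0.3116]
orientation: [-0.249, -2.108, 2.099]
force: [0.4, 0.3, 0.8]
opening: 0.0743
```

```bash
python3 -c "
from h import *
s,R=plan((.5344,.3025,.142),ZD)
cv2.imwrite('pics/w3.png',robot.read_camera('wrist')); W=cam('wrist'); print(proj(W,(.5344,.3025,.173)))"
```

```text
t 6.30 pos [0.5389 0.3056 0.3116] F [0.4181 0.3446 0.8365] op 0.0743 tool y [ 0.0073  0.0036 -1.    ]
shift [0.0047 0.1695 0.0049] len 0.170 yaw -0.003
[337.3317 242.3064]
```

View pics/w3.png

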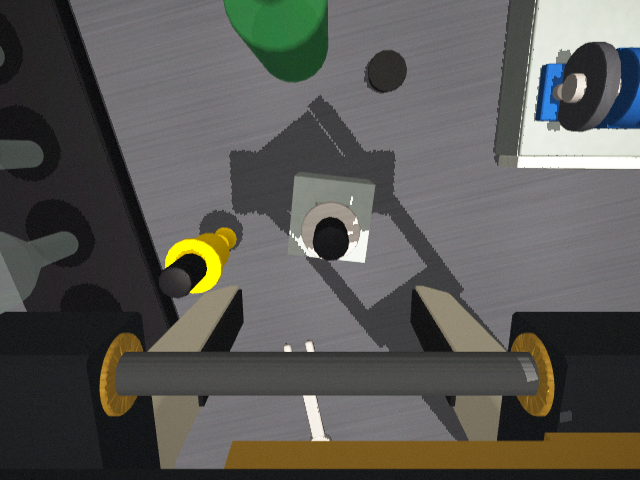

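```bash
python3 -c "
from h import *
W=cam('wrist'); im=cv2.imread('pics/w3.png')
g=cv2.cvtColor(im,cv2.COLOR_BGR2GRAY); crop(im,280,170,380,270,6,'pics/c9.png')
print(plane(W,(331.5,236.5),.173),plane(W,(331.5,241),.173)); plan((.5344,.3025,.142),ZD)"
```

```text
[0.5397 0.3058 0.173 ] [0.5364 0.3065 0.173 ]
t 6.35 pos [0.5385 0.3098 0.3093] F [-4.3424  0.2856 -1.2576] op 0.0743 tool y [ 0.0046  0.0051 -1.    ]
shift [0.0029 0.1672 0.0091] len 0.167 yaw -0.000
```

View pics/c9.png

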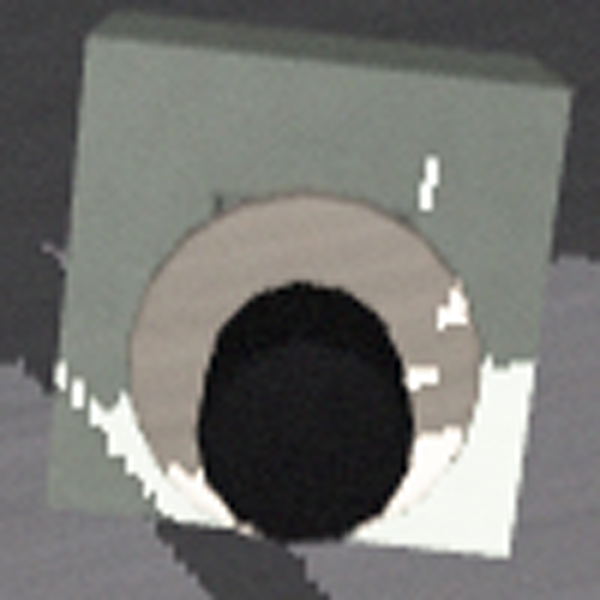

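carry_out([
  {"linear": [0.003,0.02,0.009],"yaw": 0},
  {"linear": [0.003,0.06,0.009],"yaw": 0},
  {"linear": [0.003,0.1,0.009],"yaw": 0},
  {"linear": [0.003,0.13,0.009],"yaw": 0},
  {"linear": [0.003,0.13,0.009],"yaw": 0},
])

```text
t: 6.98
tool_pos: [0.5325, 0.3015, 0.1757]
orientation: [-0.238, -2.104, 2.099]
force: [-0.2, -0.4, 1.0]
opening: 0.0744
```

```bash
python3 -c "
from h import *
s,R=plan((.5344,.3025,.142),ZD)
cv2.imwrite('pics/w4.png',robot.read_camera('wrist'));"
```

```text
t 6.97 pos [0.5325 0.3015 0.1757] F [-0.1977 -0.4371  0.9678] op 0.0744 tool y [-0.0004  0.0027 -1.    ]
shift [-0.0017  0.0337 -0.0013] len 0.034 yaw -0.000
```

View pics/w4.png

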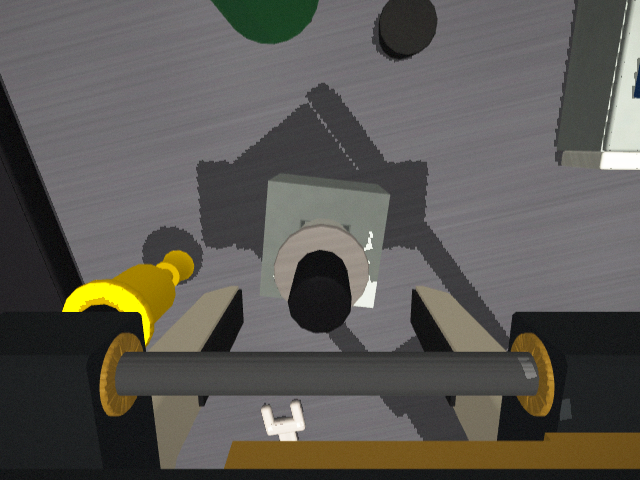

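```bash
python3 -c "
from h import *
W=cam('wrist'); print(plane(W,(320,302),.173)); plan((.5344,.3025,.142),ZD)"
```

```text
[0.5364 0.3037 0.173 ]
t 7.03 pos [0.5337 0.3021 0.1783] F [-0.6612 -0.5357 -0.1387] op 0.0744 tool y [ 0.0029  0.0043 -1.    ]
shift [-0.0005  0.0363 -0.0004] len 0.036 yaw -0.000
```

carry_out([
  {"linear": [-0.002,0.015,-0.001],"yaw": 0},
  {"linear": [-0.002,0.034,-0.001],"yaw": 0},
  {"linear": [-0.002,0.034,-0.001],"yaw": 0},
])

```text
t: 7.4
tool_pos: [0.5347, 0.3021, 0.1418]
orientation: [-0.238, -2.104, 2.099]
force: [-0.0, 0.2, -0.2]
opening: 0.0743
```

```bash
python3 -c "
from h import *
plan((.5344,.3025,.142),ZD)"
```

```text
t 7.40 pos [0.5347 0.3021 0.1418] F [-0.0003  0.1996 -0.1541] op 0.0743 tool y [-0.0006  0.0027 -1.    ]
shift [ 0.0004 -0.0002 -0.0003] len 0.000 yaw -0.000
```

carry_out([
  {"linear": [0,0,0],"yaw": 0},
  {"linear": [0,0,0],"yaw": 0},
  {"linear": [0,0,0],"yaw": 0},
  {"linear": [0,0,0],"yaw": 0},
  {"linear": [0,0,0],"yaw": 0},
], gripper=0.2, newtons=20)

```text
t: 8.02
tool_pos: [0.5348, 0.3023, 0.1422]
orientation: [-0.238, -2.105, 2.098]
force: [0.0, 1.9, -0.0]
opening: 0.0288
```

carry_out([
  {"linear": [0,0,0],"yaw": 0},
  {"linear": [0,-0.01,0],"yaw": 0},
  {"linear": [0,-0.025,0],"yaw": 0},
  {"linear": [0,-0.039,0],"yaw": 0},
  {"linear": [0,-0.039,0],"yaw": 0},
], gripper=0.1)

```text
t: 8.65
tool_pos: [0.5361, 0.3027, 0.1837]
orientation: [-0.242, -2.108, 2.098]
force: [0.5, 0.8, -4.7]
opening: 0.0271
```

```bash
python3 -c "
from h import *
plan((.5344,.3025,.181),ZD)
im=robot.read_camera('side');crop(im,150,200,310,320,5,'pics/d1.png')"
```

```text
t 8.65 pos [0.5361 0.3027 0.1837] F [ 0.4783  0.7611 -4.7069] op 0.0271 tool y [ 0.0035  0.0047 -1.    ]
shift [0.0016 0.0027 0.0006] len 0.003 yaw -0.000
```

View pics/d1.png

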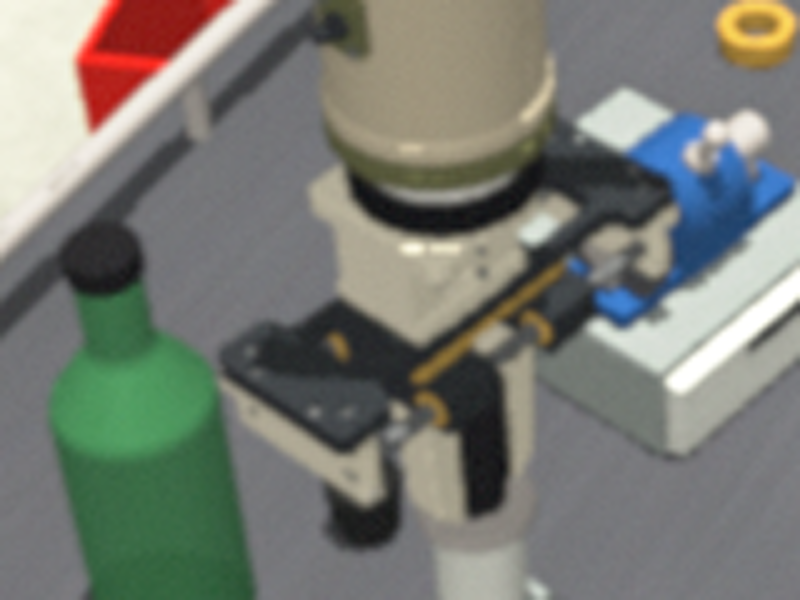

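carry_out([
  {"linear": [0.007,0,0],"yaw": 0},
  {"linear": [0.014,0.001,0],"yaw": 0},
  {"linear": [0.021,0.002,0],"yaw": 0},
  {"linear": [0.028,0.003,0],"yaw": 0},
  {"linear": [0.035,0.005,0],"yaw": 0},
], newtons=8)

```text
t: 9.32
tool_pos: [0.501, 0.3105, 0.1774]
orientation: [-0.241, -2.107, 2.098]
force: [2.1, 0.2, -2.7]
opening: 0.0278
```

```bash
python3 -c "
from h import *
plan((.5344,.3025,.181),ZD)
im=robot.read_camera('side');crop(im,190,220,310,360,4,'pics/d2.png')
im=robot.read_camera('scene');crop(im,390,200,530,360,4,'pics/d3.png')"
```

```text
t 9.32 pos [0.501  0.3105 0.1774] F [ 2.1049  0.2356 -2.6562] op 0.0278 tool y [ 0.0022  0.004  -1.    ]
shift [-0.0344 -0.0035  0.0003] len 0.035 yaw -0.000
```

View pics/d2.png

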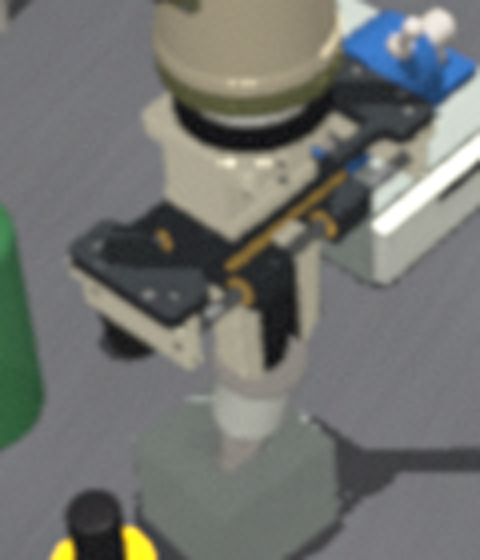

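View pics/d3.png

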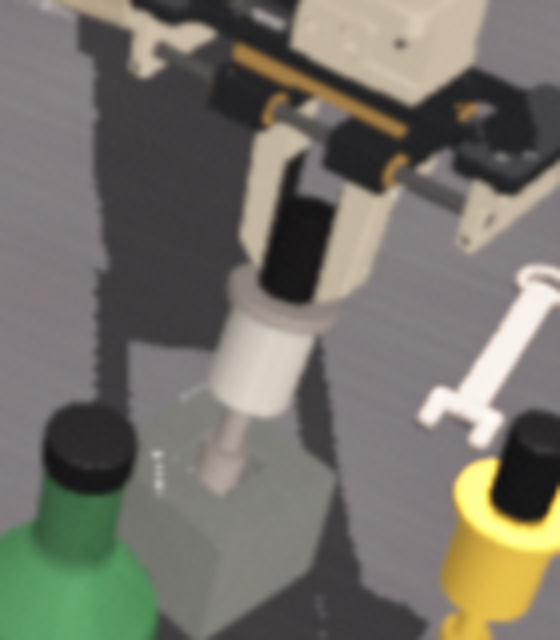

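carry_out([
  {"linear": [0.007,0.002,0],"yaw": 0},
  {"linear": [0.014,0.0045,0],"yaw": 0},
  {"linear": [0.021,0.0075,0],"yaw": 0},
  {"linear": [0.028,0.0105,0],"yaw": 0},
  {"linear": [0.034,0.013,0],"yaw": 0},
])

```text
t: 10.05
tool_pos: [0.468, 0.3185, 0.1651]
orientation: [-0.242, -2.109, 2.098]
force: [3.5, -2.2, 4.3]
opening: 0.028
```

```bash
python3 -c "
from h import *
plan((.5344,.3025,.181),ZD)
im=robot.read_camera('side');crop(im,190,220,310,360,4,'pics/d4.png')
im=robot.read_camera('scene');crop(im,390,200,530,360,4,'pics/d5.png')"
```

```text
t 10.05 pos [0.468  0.3185 0.1651] F [ 3.5197 -2.2102  4.3102] op 0.0280 tool y [ 0.0038  0.0046 -1.    ]
shift [-0.0684 -0.0157  0.0006] len 0.070 yaw 0.000
```

View pics/d4.png

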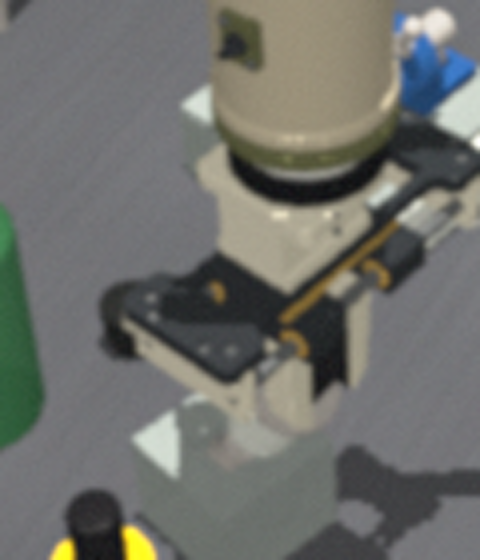

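View pics/d5.png

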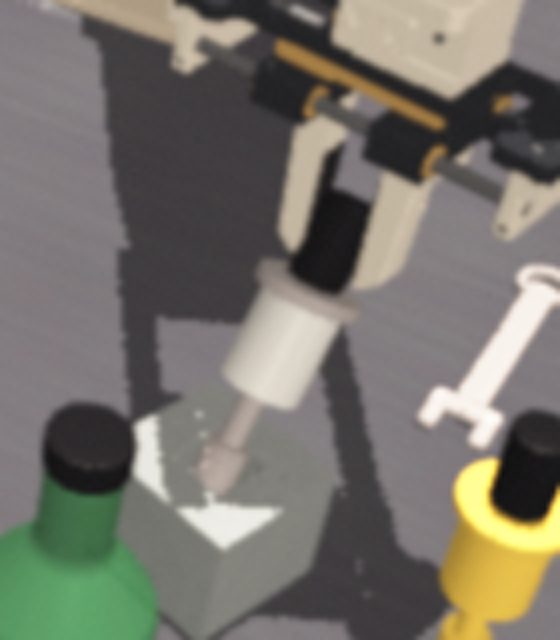

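carry_out([
  {"linear": [0,0,0],"yaw": 0},
  {"linear": [0,0,0],"yaw": 0},
  {"linear": [0.005,-0.01,0],"yaw": 0},
  {"linear": [0.012,-0.03,0],"yaw": 0},
  {"linear": [0.02,-0.06,0],"yaw": 0},
], newtons=40)

```text
t: 10.78
tool_pos: [0.4454, 0.3222, 0.2228]
orientation: [-0.234, -2.103, 2.099]
force: [-0.1, 0.8, -3.3]
opening: 0.0273
```

carry_out([
  {"linear": [0,-0.04,0],"yaw": 0},
  {"linear": [0,-0.08,0],"yaw": 0},
  {"linear": [0,-0.1,0.02],"yaw": 0},
  {"linear": [0,-0.1,0.05],"yaw": 0},
  {"linear": [0,-0.1,0.07],"yaw": 0},
])

```text
t: 11.4
tool_pos: [0.4288, 0.2531, 0.3219]
orientation: [-0.231, -2.101, 2.098]
force: [0.6, -0.3, -4.3]
opening: 0.0272
```

```bash
python3 -c "
from h import *
plan((.5344,.3025,.181),ZD)
im=robot.read_camera('side');cv2.imwrite('pics/s5.png',im)
im=robot.read_camera('scene');cv2.imwrite('pics/e5.png',im)
cv2.imwrite('pics/w5.png',robot.read_camera('wrist'))"
```

```text
t 11.40 pos [0.4288 0.2531 0.3219] F [ 0.6349 -0.3093 -4.3326] op 0.0272 tool y [-0.0058  0.0022 -1.    ]
shift [-0.0928  0.1404 -0.0715] len 0.183 yaw 0.001
```

View pics/s5.png

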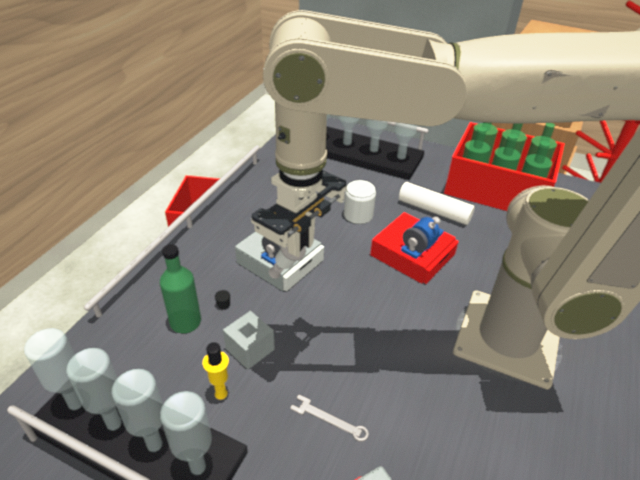

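View pics/e5.png

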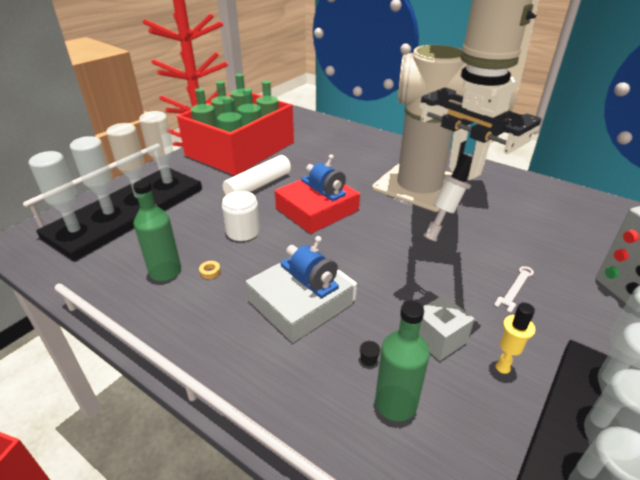

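View pics/w5.png

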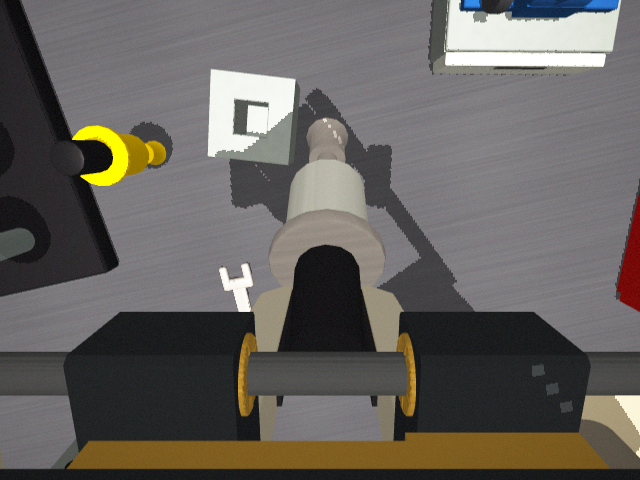

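```bash
python3 -c "
from h import *
W=cam('wrist');S=cam('scene');s,R=st();print(s['tool_pos'])
G=s['tool_pos']-.011*R[:,1]
for th in (.4,.45,.5,.55):
    b=-np.cos(th)*R[:,1]+np.sin(th)*R[:,0]; n=np.cos(th)*R[:,0]+np.sin(th)*R[:,1]
    for C,nm in((W,'w'),(S,'s')):
        P=lambda z,r=0,k=0:proj(C,G+(z-83)*b-r*n+k*R[:,2])
        print(th,nm,'mouth',P(-60),'mouth far rim',P(-60,14),'coll L/R',P(58,0,26),P(58,0,-26),'barrel end',P(0),'z58',P(58),'rear',P(103))
im=cv2.imread('pics/e5.png');crop(im,410,120,510,260,4,'pics/f1.png')
im=cv2.imread('pics/w5.png');crop(im,250,100,410,300,3,'pics/f2.png')"
```

```text
[0.4293 0.2535 0.3219]
0.4 w mouth [326.0381 -59.1582] mouth far rim [ 325.9516 -126.5502] coll L/R [849.2336 -57.2436] [-197.4138  -56.0442] barrel end [326.0368 -58.771 ] z58 [326.0299 -56.644 ] rear [326.0525 -63.5788]
0.4 s mouth [ -32.5795 1334.2302] mouth far rim [-218.6013 1600.8286] coll L/R [-118.3013  425.864 ] [ -568.6778 -2693.8471] barrel end [ -27.0632 1321.3205] z58 [   1.3662 1254.7881] rear [-104.5213 1502.5932]
0.45 w mouth [325.9956 -92.2969] mouth far rim [ 325.9011 -165.9632] coll L/R [870.4803 -90.0696] [-218.7655  -88.837 ] barrel end [325.9943 -91.8589] z58 [325.9873 -89.4535] rear [326.0101 -97.3   ]
0.45 s mouth [-117.8646 1456.4474] mouth far rim [-354.1001 1794.9589] coll L/R [-150.8981  433.8674] [ -374.8106 -2266.5679] barrel end [-110.7115 1440.6535] z58 [ -74.1178 1359.8551] rear [-212.7533 1665.9603]
0.5 w mouth [ 325.9493 -128.36  ] mouth far rim [ 325.845  -209.6477] coll L/R [ 894.9993 -125.7652] [-243.4011 -124.4948] barrel end [ 325.948  -127.8623] z58 [ 325.941  -125.1302] rear [ 325.9639 -134.0478]
0.5 s mouth [-224.275  1608.9162] mouth far rim [-536.1907 2055.8125] coll L/R [-186.0887  441.583 ] [ -230.3425 -1938.9386] barrel end [-214.7749 1589.0737] z58 [-166.6264 1488.5071] rear [-353.111  1878.0124]
0.55 w mouth [ 325.8985 -167.9592] mouth far rim [ 325.7822 -258.5963] coll L/R [ 923.3851 -164.927 ] [-271.9177 -163.6136] barrel end [ 325.8972 -167.3906] z58 [ 325.8902 -164.2704] rear [ 325.9132 -174.4617]
0.55 s mouth [-361.5458 1805.578 ] mouth far rim [-795.4467 2427.174 ] coll L/R [-224.1942  448.9743] [ -119.5356 -1679.5473] barrel end [-348.5165 1779.78  ] z58 [-283.2782 1650.6088] rear [-543.5731 2165.9906]
```

View pics/f1.png

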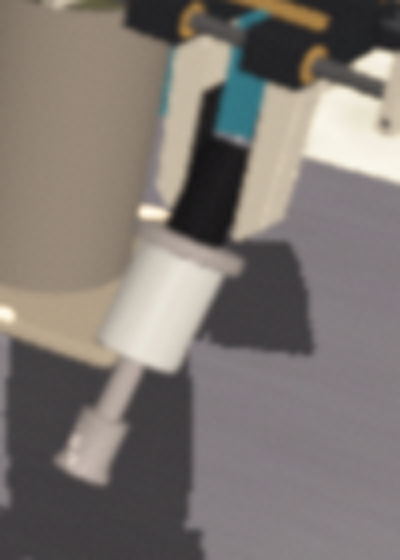

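View pics/f2.png

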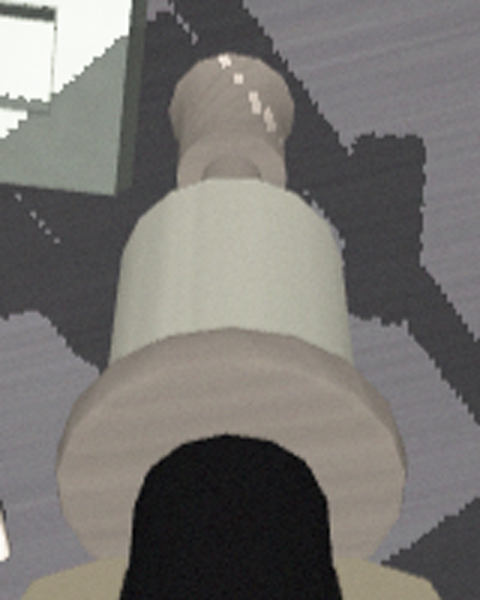

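```bash
cat > g.py <<'E'
from h import *
def gunpts(C,th,g=.083):
    s,R=st(); G=s['tool_pos']-.011*R[:,1]
    b=-np.cos(th)*R[:,1]+np.sin(th)*R[:,0]; n=np.cos(th)*R[:,0]+np.sin(th)*R[:,1]
    return lambda z,r=0,k=0:proj(C,G+(z/1e3-g)*b-r/1e3*n+k/1e3*R[:,2])
E
python3 -c "
from g import *
W=cam('wrist');S=cam('scene')
for th in (.4,.45,.5,.55):
    for C,nm in((W,'w'),(S,'s')):
        P=gunpts(C,th)
        print(th,nm,'mouth',P(-60),'far rim',P(-60,14),'L/R',P(-60,0,14),P(-60,0,-14),'coll L/R',P(58,0,26),P(58,0,-26),'z0',P(0),'z50',P(50),'rear',P(103))
"
```

```text
0.4 w mouth [325.3108 163.8823] far rim [325.2531 144.2407] L/R [345.9591 163.8566] [304.6622 163.9079] coll L/R [383.3052 280.5849] [266.552 280.736] z0 [325.1568 211.1308] z50 [324.968  269.0202] rear [324.654  365.3182]
0.4 s mouth [436.631  236.1514] far rim [432.8448 236.5956] L/R [430.7263 232.8723] [442.6479 239.4928] coll L/R [449.5667 172.7684] [473.7777 183.5689] z0 [448.9359 207.3545] z50 [459.6856 182.1974] rear [471.6082 154.2953]
0.45 w mouth [325.2814 154.1232] far rim [325.2201 134.2655] L/R [346.2738 154.0972] [304.2886 154.1492] coll L/R [383.5515 278.5304] [266.2868 278.682 ] z0 [325.1344 204.854 ] z50 [324.9562 266.3331] rear [324.6645 366.9852]
0.45 s mouth [434.745  236.2928] far rim [431.0591 236.4077] L/R [428.8228 232.9928] [440.7804 239.6558] coll L/R [449.2418 172.7252] [473.4678 183.5363] z0 [447.8597 207.3356] z50 [459.2648 182.1533] rear [471.858  154.3477]
0.5 w mouth [325.2503 144.2781] far rim [325.1851 124.1825] L/R [346.6205 144.2517] [303.8796 144.3045] coll L/R [383.8156 276.5569] [266.0032 276.7091] z0 [325.1109 198.6386] z50 [324.944 263.738] rear [324.6753 368.5164]
0.5 s mouth [432.9127 236.2663] far rim [429.3369 236.0453] L/R [426.9715 232.9464] [438.9682 239.6501] coll L/R [448.9302 172.6501] [473.1723 183.4708] z0 [446.8223 207.2137] z50 [458.862  182.0666] rear [472.0952 154.4267]
0.55 w mouth [325.2172 134.3372] far rim [325.1479 113.9813] L/R [347.001  134.3104] [303.433 134.364] coll L/R [384.0971 274.6688] [265.7014 274.8217] z0 [325.0861 192.4895] z50 [324.9312 261.2403] rear [324.6863 369.9086]
0.55 s mouth [431.139  236.0688] far rim [427.6834 235.5059] L/R [425.1773 232.7299] [437.2162 239.4724] coll L/R [448.6328 172.5431] [472.8921 183.3725] z0 [445.8264 206.9879] z50 [458.4782 181.9373] rear [472.3193 154.5321]
```

```bash
python3 -c "
from h import *
W=cam('wrist');s,R=st();p,f=W
cT=R.T@(-p['R'].T@p['t']-s['tool_pos']); RcT=p['R']@R; print(cT,RcT)
for pos,rv,uv in [((.5118,.0341,.0374),(-.231,-2.096,2.096),(318,274.5)),((.5058,.0355,.0374),(-.23,-2.096,2.095),(317.7,224.5))]:
    R2=Rn.from_rotvec(rv).as_matrix(); o=np.array(pos)+R2@cT
    d=R2@RcT.T@np.array([(uv[0]-p['cx'])/f,(uv[1]-p['cy'])/f,1]); print(o+d*(.1485-o[2])/d[2])
"
```

```text
[-0.0686 -0.1582  0.0007] [[ 0.0012 -0.0005  1.    ]
 [ 0.9684 -0.2496 -0.0013]
 [ 0.2496  0.9684  0.0002]]
[0.5648 0.0222 0.1485]
[0.5649 0.0221 0.1485]
```

```bash
cat >> g.py <<'E'
H=np.array([.5648,.0221,.1485]); X=np.array([.975,-.224,0]); X/=np.linalg.norm(X)
A=-np.sin(.5)*X+np.array([0,0,np.cos(.5)])
def tcp_for(dist,dx=0):  # grasp point at dist along nipple axis from head
    return H+A*dist-np.array([0,0,.011])
E
python3 -c "
from g import *
s,R=plan(tcp_for(.175),ZD); print(R, tcp_for(.175))"
```

```text
t 11.55 pos [0.4293 0.2535 0.3219] F [ 0.1844  0.1091 -4.3568] op 0.0274 tool y [-0.0052  0.0024 -1.    ]
shift [-0.1002  0.0301  0.1952] len 0.221 yaw -0.000
[[-0.9746 -0.0052 -0.224 ]
 [ 0.224   0.0024 -0.9746]
 [ 0.0057 -1.     -0.0012]] [0.483  0.0409 0.2911]
```

carry_out([
  {"linear": [0,0,0.045],"yaw": 0},
  {"linear": [-0.02,0,0.095],"yaw": 0},
  {"linear": [-0.05,0,0.145],"yaw": 0},
  {"linear": [-0.08,0.01,0.185],"yaw": 0},
  {"linear": [-0.1,0.03,0.195],"yaw": 0},
])

```text
t: 12.18
tool_pos: [0.4839, 0.0394, 0.2912]
orientation: [-0.236, -2.101, 2.096]
force: [-0.3, 0.5, -5.0]
opening: 0.0274
```

carry_out([
  {"linear": [0,0,0],"yaw": 0},
  {"linear": [0,0,0],"yaw": 0},
])

```text
t: 12.42
tool_pos: [0.4836, 0.0404, 0.2912]
orientation: [-0.234, -2.101, 2.095]
force: [0.7, 0.5, -3.7]
opening: 0.0269
```

```bash
python3 -c "
from g import *
plan(tcp_for(.175),ZD)
crop(robot.read_camera('side'),220,120,380,260,5,'pics/h1.png')
crop(robot.read_camera('scene'),270,150,410,270,5,'pics/h2.png')
cv2.imwrite('pics/w6.png',robot.read_camera('wrist'))
S=cam('scene');D=cam('side');W=cam('wrist')
P=gunpts(S,.5);print('scene mouth',P(-60),'z58',P(58),'head',proj(S,H))
P=gunpts(W,.5);print('wr mouth',P(-60),P(-60,14),'z58',P(58),'head',proj(W,H))
P=gunpts(D,.5);print('side mouth',P(-60),'z58',P(58),'head',proj(D,H))"
```

```text
t 12.43 pos [0.4836 0.0404 0.2912] F [ 0.6862  0.4747 -3.6726] op 0.0269 tool y [-0.0055  0.0034 -1.    ]
shift [ 0.0007  0.0001 -0.0003] len 0.001 yaw -0.002
scene mouth [323.5851 224.5182] z58 [344.9488 170.8883] head [318.1827 238.564 ]
wr mouth [325.2825 144.3057] [325.2185 124.2128] z58 [324.9492 276.6503] head [325.4126 122.7041]
side mouth [297.1758 220.2862] z58 [315.9914 195.1003] head [292.6643 226.7568]
```

View pics/h1.png

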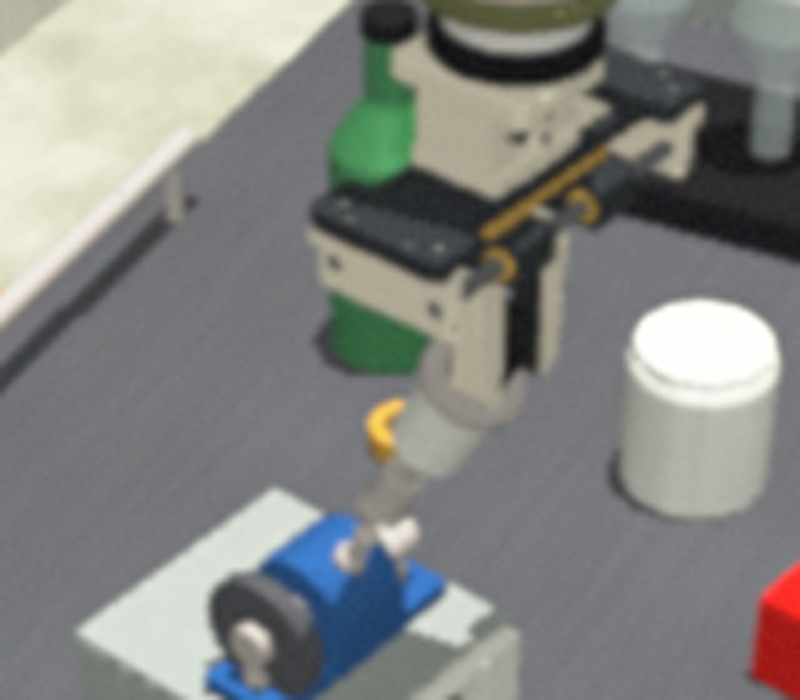

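View pics/h2.png

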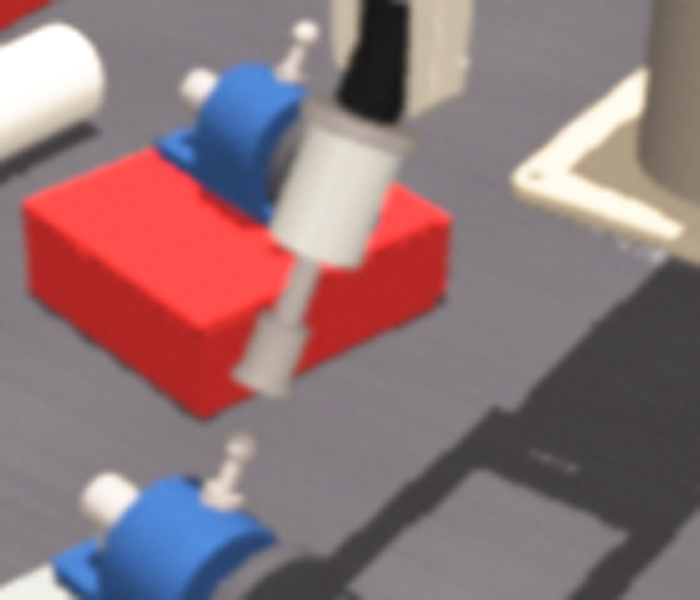

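View pics/w6.png

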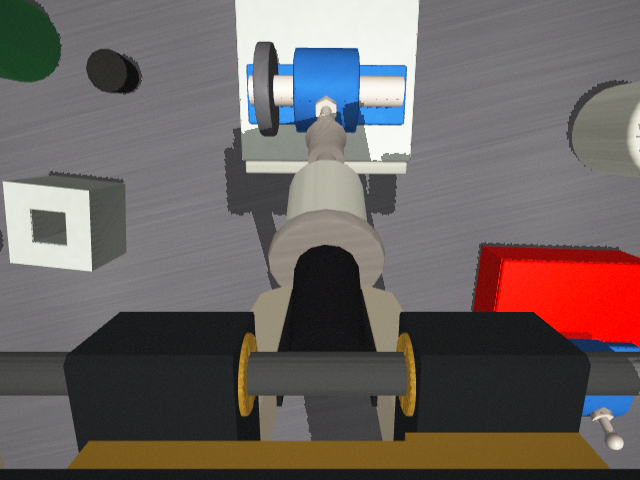

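```bash
cat >> g.py <<'E'
def tgt(dist,dx=.004): 
    return tcp_for(dist)-dx*X
def seq(ds,dx=.004):
    s,R=plan(tgt(ds[0],dx),ZD)
    for d in ds: print(d,np.round(R.T@(tgt(d,dx)-s['tool_pos']),4))
E
python3 -c "
from g import *
seq([.165,.155,.148])"
```

```text
t 12.57 pos [0.4839 0.0405 0.2921] F [-0.3497  0.8661 -4.1424] op 0.0273 tool y [-0.0032  0.0029 -1.    ]
shift [ 0.0001  0.0098 -0.0002] len 0.010 yaw -0.001
0.165 [ 0.0001  0.0098 -0.0002]
0.155 [-0.0047  0.0185 -0.0001]
0.148 [-0.0081  0.0246 -0.0001]
```

carry_out([
  {"linear": [0.0,0.01,0],"yaw": 0},
  {"linear": [-0.0047,0.0185,0],"yaw": 0},
  {"linear": [-0.008,0.0245,0],"yaw": 0},
  {"linear": [-0.008,0.0245,0],"yaw": 0},
])

```text
t: 13.08
tool_pos: [0.4913, 0.0387, 0.2665]
orientation: [-0.234, -2.102, 2.096]
force: [-0.5, 1.1, -3.8]
opening: 0.027
```

```bash
python3 -c "
from g import *
seq([.148,.142,.138,.134,.13])
crop(robot.read_camera('side'),250,170,350,260,7,'pics/h3.png')
crop(robot.read_camera('scene'),270,150,400,270,5,'pics/h4.png')
crop(robot.read_camera('wrist'),220,30,430,330,2,'pics/h5.png')"
```

```text
t 13.07 pos [0.4913 0.0387 0.2665] F [-0.5198  1.1353 -3.8094] op 0.0270 tool y [-0.005  0.003 -1.   ]
shift [-0.0003 -0.0009 -0.0003] len 0.001 yaw -0.001
0.148 [-0.0003 -0.0009 -0.0003]
0.142 [-0.0033  0.0043 -0.0003]
0.138 [-0.0052  0.0078 -0.0003]
0.134 [-0.0071  0.0113 -0.0003]
0.13 [-0.0091  0.0148 -0.0002]
```

View pics/h3.png

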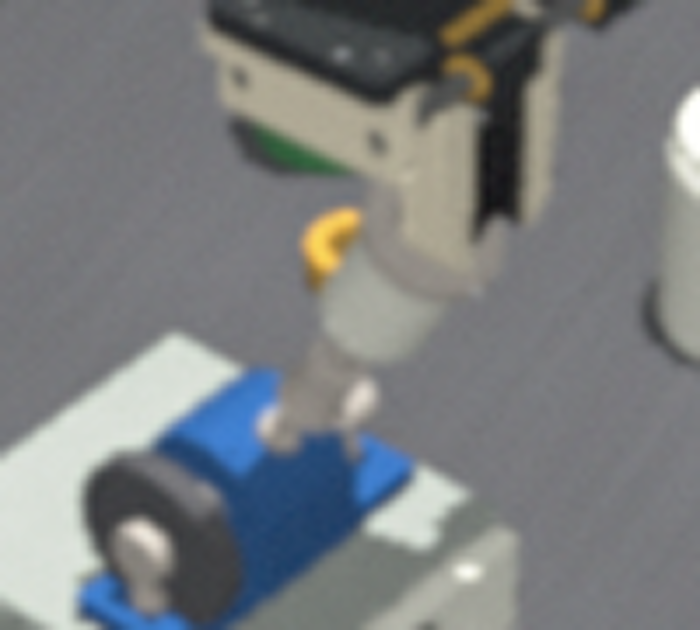

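View pics/h4.png

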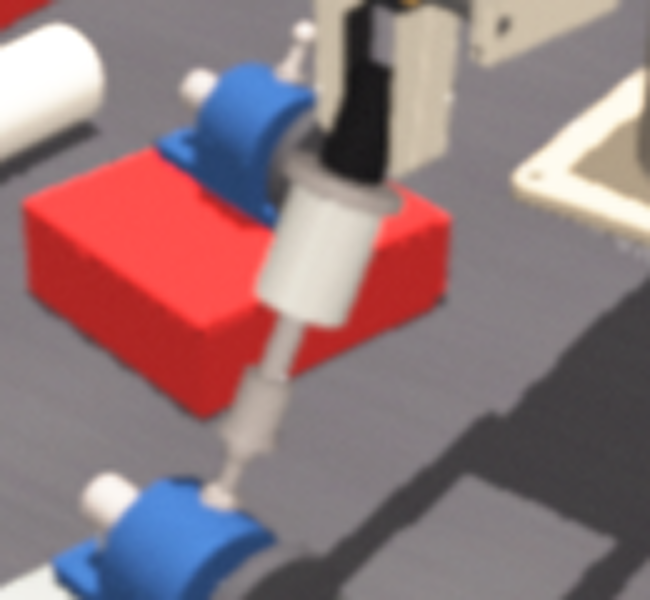

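View pics/h5.png

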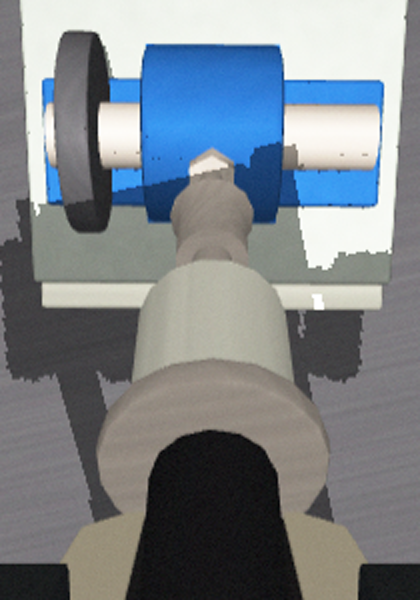

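carry_out([
  {"linear": [-0.002,0.002,0],"yaw": 0},
  {"linear": [-0.0033,0.0043,0],"yaw": 0},
  {"linear": [-0.0043,0.006,0],"yaw": 0},
  {"linear": [-0.0052,0.0078,0],"yaw": 0},
  {"linear": [-0.0052,0.0078,0],"yaw": 0},
], newtons=20)

```text
t: 13.85
tool_pos: [0.4968, 0.0377, 0.2606]
orientation: [-0.236, -2.103, 2.097]
force: [-3.7, 0.6, 3.1]
opening: 0.0275
```

```bash
python3 -c "
from g import *
seq([.138,.136,.134,.132,.13])
s=robot.read_state()['force']-[0,0,-4.2];print('axial',s@A,'perp X',s@(np.cos(.5)*X+[0,0,np.sin(.5)]))
crop(robot.read_camera('scene'),270,150,400,270,5,'pics/h6.png')
crop(robot.read_camera('wrist'),220,30,430,330,2,'pics/h7.png')"
```

```text
t 13.85 pos [0.4968 0.0377 0.2606] F [-3.7034  0.6091  3.092 ] op 0.0275 tool y [-0.0026  0.0031 -1.    ]
shift [ 0.0004  0.002  -0.    ] len 0.002 yaw -0.001
0.138 [ 0.0004  0.002  -0.    ]
0.136 [-0.0006  0.0037 -0.    ]
0.134 [-0.0015  0.0055 -0.    ]
0.132 [-0.0025  0.0072 -0.    ]
0.13 [-0.0035  0.009  -0.    ]
axial 8.195146912245871 perp X 0.20877685719785877
```

View pics/h6.png

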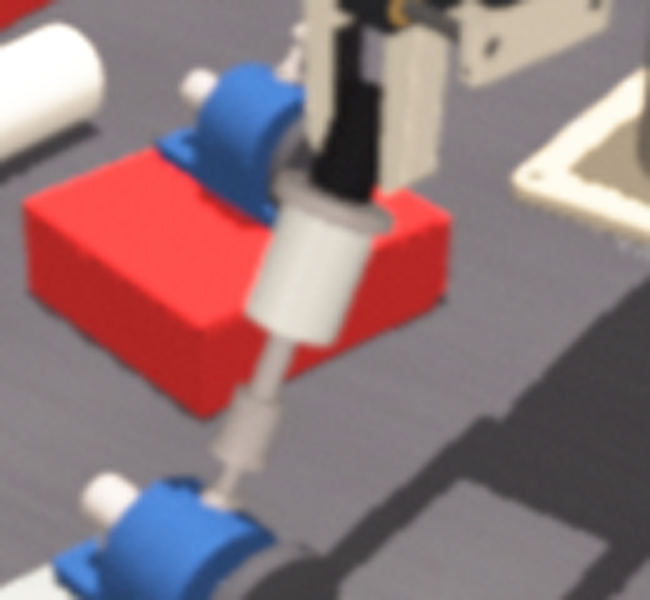

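View pics/h7.png

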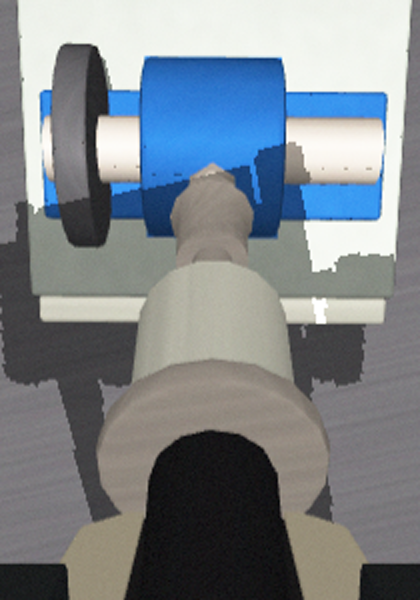

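The coupler is at the jaws, with 8 N axially and almost no side force. I'll press on along the axis for the snap.

carry_out([
  {"linear": [0.0,0.002,0],"yaw": 0},
  {"linear": [-0.0006,0.0037,0],"yaw": 0},
  {"linear": [-0.0015,0.0055,0],"yaw": 0},
  {"linear": [-0.0025,0.0072,0],"yaw": 0},
  {"linear": [-0.0025,0.0072,0],"yaw": 0},
], newtons=30)

```text
t: 14.58
tool_pos: [0.4994, 0.0372, 0.2535]
orientation: [-0.236, -2.103, 2.097]
force: [-5.1, 1.1, 6.0]
opening: 0.0276
```

```bash
python3 -c "
from g import *
seq([.13,.126,.122,.119,.116])
s=robot.read_state()['force']-[0,0,-4.2];print('axial',s@A,'perp X',s@(np.cos(.5)*X+[0,0,np.sin(.5)]))
crop(robot.read_camera('scene'),270,150,400,270,5,'pics/h8.png')
crop(robot.read_camera('wrist'),220,30,430,330,2,'pics/h9.png')"
```

```text
t 14.57 pos [0.4994 0.0372 0.2535] F [-5.0644  1.1275  5.9975] op 0.0276 tool y [-0.0023  0.0032 -1.    ]
shift [-0.0008  0.0019  0.    ] len 0.002 yaw -0.001
0.13 [-0.0008  0.0019  0.    ]
0.126 [-0.0028  0.0054  0.    ]
0.122 [-0.0047  0.0089  0.0001]
0.119 [-0.0061  0.0116  0.0001]
0.116 [-0.0076  0.0142  0.0001]
axial 11.436542755167421 perp X 0.335839566201126
```

View pics/h8.png

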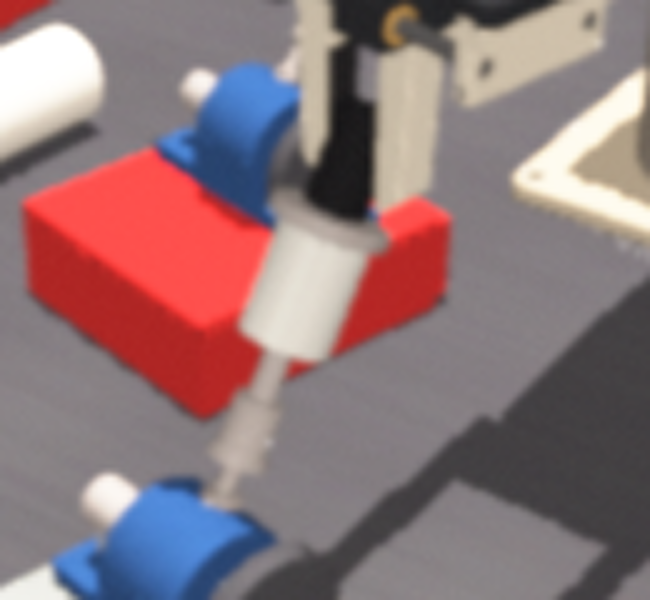

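View pics/h9.png

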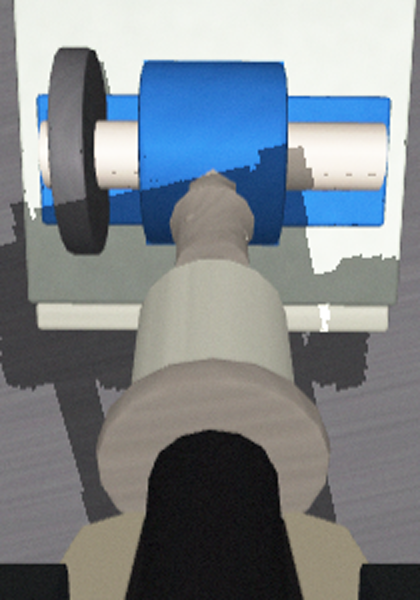

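```bash
python3 -c "
from g import *
S=cam('scene');W=cam('wrist');D=cam('side')
c=lambda C,d:proj(C,H+A*d)
for d in (-.025,0,.0155,.12): print(d,(c(S,d)-[270,150])*5+2, (c(W,d)-[220,30])*2, c(D,d))
crop(robot.read_camera('side'),250,160,350,260,7,'pics/i1.png')
for d in (-.025,0,.0155,.12): print(d,(c(D,d)-[250,160])*7+3)
print(robot.read_state()['force'])
"
```

```text
-0.025 [221.4913 498.0096] [211.4065 195.2867] [289.1411 231.4109]
0 [242.9136 444.82  ] [211.2249 232.2245] [292.6643 226.7568]
0.0155 [256.359  411.4361] [211.0986 257.8961] [294.9022 223.8005]
0.12 [350.4263 177.8754] [209.8042 521.1493] [311.1607 202.3229]
-0.025 [276.9877 502.8765]
0 [301.6498 470.2977]
0.0155 [317.3154 449.6035]
0.12 [431.1251 299.2604]
[-4.7006  1.6662  5.8422]
```

View pics/i1.png

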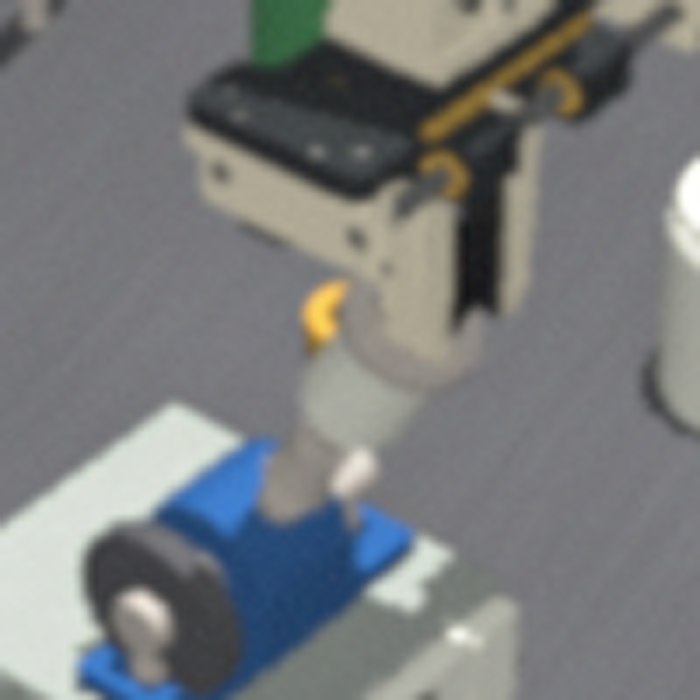

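```bash
cat > ax.py <<'E'
from g import *
def sub(row,lo,hi,up):
    # subpixel 50% crossing by max gradient centroid
    g=np.gradient(cv2.GaussianBlur(row[None].astype(np.float32),(0,0),.8)[0]); g=np.clip(g if up else -g,0,None)[lo:hi]
    g[g<g.max()*.3]=0
    return lo+(g*np.arange(len(g))).sum()/g.sum()
def axis(im,v0,v1,show=True):
    S=cam('scene'); pts=[]
    sat=im[:,:,0].astype(float)  # blue channel: red bg dark, barrel bright
    for v in range(v0,v1):
        uc=proj(S,H)[0]+(proj(S,H+A*.12)[0]-proj(S,H)[0])*(v-proj(S,H)[1])/(proj(S,H+A*.12)[1]-proj(S,H)[1])
        c=int(round(uc)); r=sat[v]
        l=sub(r,c-14,c,True); h=sub(r,c,c+15,False); pts.append((v,l,h,uc))
    pts=np.array(pts); return pts
E
python3 -c "
from ax import *
im=robot.read_camera('scene'); cv2.imwrite('pics/sc8.png',im)
p=axis(im,196,218)
for r in p: print(r, (r[1]+r[2])/2-r[3])
"
```

```text
[196.     324.1853 344.6266 335.3255] -0.9195247822910915
[197.     324.029  347.4383 334.9227] 0.8109322279600519
[198.     323.7936 344.8315 334.52  ] -0.2074535410340559
[199.     323.3673 343.8797 334.1172] -0.49373557034419946
[200.     322.9741 343.7744 333.7145] -0.3402670999245174
[201.     322.7708 343.2177 333.3117] -0.31747436359927406
[202.     322.0652 342.8897 332.909 ] -0.43152898817572805
[203.     321.8991 342.2885 332.5062] -0.4124493194735237
[204.     321.7194 342.0287 332.1035] -0.22942333478226828
[205.     321.0313 341.31   331.7007] -0.530057626255541
[206.     320.7767 341.0557 331.298 ] -0.38178015246023733
[207.     320.0785 340.8833 330.8952] -0.4143218455557758
[208.     319.9183 340.2707 330.4925] -0.3979746567572988
[209.     319.7109 340.0114 330.0897] -0.2285842786963599
[210.     319.0204 339.301  329.6869] -0.5262228769392436
[211.     318.8142 339.0524 329.2842] -0.3509161653187789
[212.     318.4058 338.8862 328.8814] -0.23542024149128338
[213.     317.93   338.2594 328.4787] -0.3840312227632694
[214.     317.7405 338.0043 328.0759] -0.2035365194403198
[215.     317.7661 337.3044 327.6732] -0.13791853235579765
[216.     318.0598 337.1037 327.2704] 0.31128993135553173
[217.     319.4369 336.9071 326.8677] 1.3043307915629612
```

carry_out([
  {"linear": [-0.0008,0.0019,0],"yaw": 0},
  {"linear": [-0.0018,0.0037,0],"yaw": 0},
  {"linear": [-0.0018,0.0037,0],"yaw": 0},
])

```text
t: 15.15
tool_pos: [0.5013, 0.0368, 0.2497]
orientation: [-0.237, -2.104, 2.097]
force: [-2.4, 2.0, 2.0]
opening: 0.0276
```

```bash
cat >> ax.py <<'E'
def look(fn):
    s=robot.read_state()['force']-[0,0,-4.2];print('axial',s@A,'perp X',s@(np.cos(.5)*X+[0,0,np.sin(.5)]),'perp Y',s@[.224,.975,0])
    im=robot.read_camera('scene'); crop(im,270,150,400,270,5,fn)
    p=axis(im,199,213); m=(p[:,1]+p[:,2])/2-p[:,3]; k=np.polyfit(p[:,0],m,1); print('slope diff',k[0],'offset',m.mean())
E
python3 -c "
from ax import *
seq([.13,.128,.126,.122,.119,.116])
look('pics/i2.png')"
```

```text
t 15.15 pos [0.5013 0.0368 0.2497] F [-2.405   2.0208  1.9812] op 0.0276 tool y [-0.0019  0.0033 -1.    ]
shift [ 0.0011 -0.0018  0.0001] len 0.002 yaw -0.001
0.13 [ 0.0011 -0.0018  0.0001]
0.128 [ 0.0001 -0.0001  0.0001]
0.126 [-0.0008  0.0017  0.0001]
0.122 [-0.0027  0.0052  0.0002]
0.119 [-0.0042  0.0078  0.0002]
0.116 [-0.0056  0.0104  0.0002]
axial 6.765194477387018 perp X 0.5093607733445942 perp Y 1.4316044400238166
slope diff -0.06281132392673412 offset -0.14903757439926477
```

View pics/i2.png

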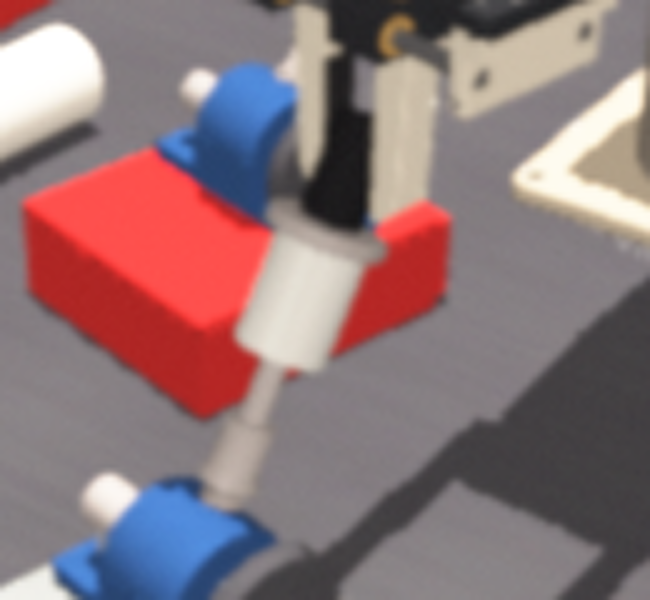

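carry_out([
  {"linear": [-0.0008,0.0017,0],"yaw": 0},
  {"linear": [-0.0018,0.0034,0],"yaw": 0},
  {"linear": [-0.0027,0.0052,0],"yaw": 0},
  {"linear": [-0.0042,0.0078,0],"yaw": 0},
  {"linear": [-0.0042,0.0078,0],"yaw": 0},
], newtons=50)

```text
t: 15.82
tool_pos: [0.5053, 0.036, 0.2421]
orientation: [-0.237, -2.104, 2.097]
force: [-4.8, 2.0, 7.0]
opening: 0.0275
```

```bash
python3 -c "
from ax import *
seq([.12,.118,.116,.114])
im=robot.read_camera('scene'); print((lambda p: ((p[:,1]+p[:,2])/2-p[:,3]))(axis(im,203,223)))
look('pics/i3.png')
crop(robot.read_camera('wrist'),220,30,430,330,2,'pics/i4.png')"
```

```text
t 15.82 pos [0.5053 0.036  0.2421] F [-4.8433  2.0073  6.9742] op 0.0275 tool y [-0.002   0.0034 -1.    ]
shift [ 0.0005 -0.0007  0.0002] len 0.001 yaw -0.001
0.12 [ 0.0005 -0.0007  0.0002]
0.118 [-0.0005  0.0011  0.0002]
0.116 [-0.0015  0.0028  0.0002]
0.114 [-0.0024  0.0046  0.0002]
[ 1.061  -0.0323 -0.1206 -0.4765 -0.3843 -0.3837 -0.1931 -0.4    -0.305
 -0.2089 -0.3732 -0.2409 -0.5383 -0.3283 -0.3444 -0.4334 -0.5243 -0.5629
 -0.3953  0.0355]
axial 12.105461213039776 perp X 0.019013295979724454 perp Y -0.012291564194369275
slope diff 0.12314402784949473 offset -0.5990946993980637
```

View pics/i3.png

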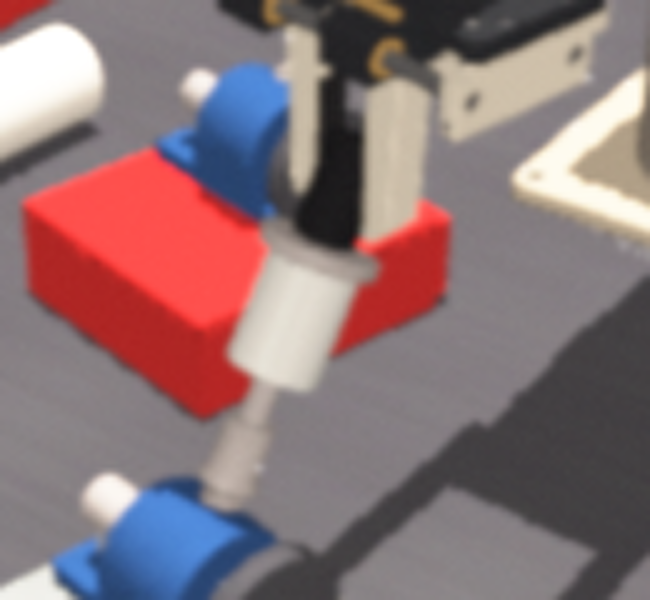

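View pics/i4.png

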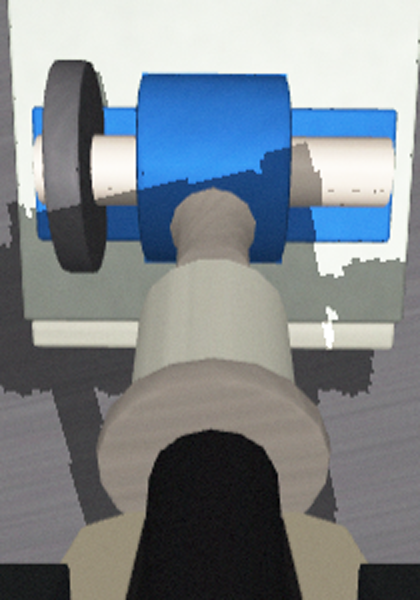

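carry_out([
  {"linear": [-0.0005,0.001,0],"yaw": 0},
  {"linear": [-0.001,0.002,0],"yaw": 0},
  {"linear": [-0.0015,0.0028,0],"yaw": 0},
  {"linear": [-0.0015,0.0028,0],"yaw": 0},
])

```text
t: 16.48
tool_pos: [0.5067, 0.0357, 0.24]
orientation: [-0.237, -2.104, 2.097]
force: [-6.7, 2.0, 8.3]
opening: 0.027
```

```bash
python3 -c "
from ax import *
seq([.116,.115,.114])
im=robot.read_camera('scene'); cv2.imwrite('pics/sc9.png',im)
p=axis(im,206,222); m=(p[:,1]+p[:,2])/2-p[:,3]; print(m,np.polyfit(p[:,0],m,1))
look('pics/i5.png')
im=robot.read_camera('scene');crop(im,305,200,345,260,9,'pics/i6.png')
a=cv2.imread('pics/e5.png');crop(a,425,190,465,250,9,'pics/i7.png')
crop(robot.read_camera('side'),250,160,350,260,7,'pics/i8.png')"
```

```text
t 16.48 pos [0.5067 0.0357 0.24  ] F [-6.7     1.9966  8.2596] op 0.0270 tool y [-0.0018  0.0035 -1.    ]
shift [-0.      0.0007  0.0003] len 0.001 yaw -0.001
0.116 [-0.      0.0007  0.0003]
0.115 [-0.0005  0.0016  0.0003]
0.114 [-0.001   0.0025  0.0003]
[-0.5168 -0.6103 -0.2897 -0.2309 -0.5335 -0.3533 -0.2702 -0.3978 -0.2467
 -0.5458 -0.3579 -0.3709 -0.435  -0.6428 -0.6828 -0.7118] [-0.0135  2.4225]
axial 13.538296015058794 perp X 0.8292548885917608 perp Y 0.1546307403588867
slope diff 0.13641163778456275 offset -0.6880212960370174
```

View pics/i6.png

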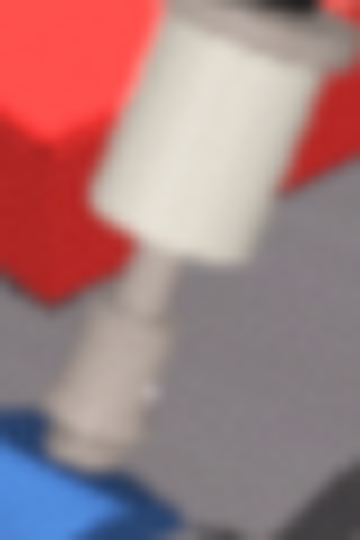

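View pics/i7.png

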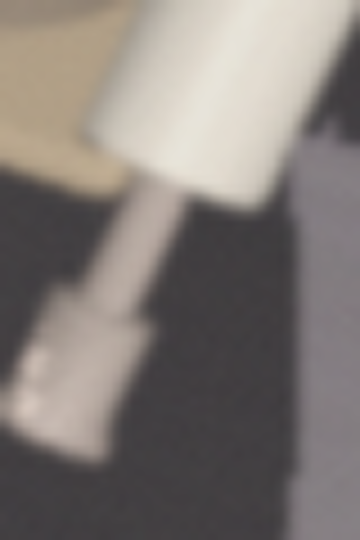

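View pics/i8.png

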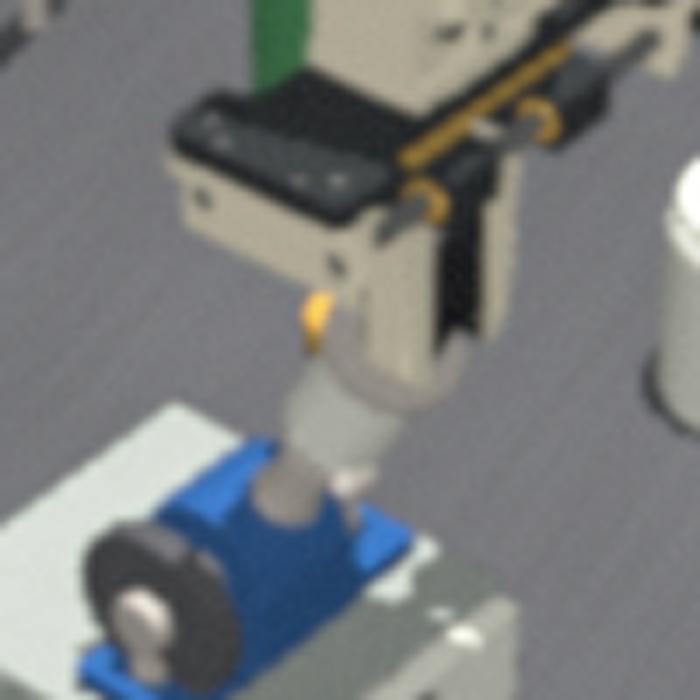

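```bash
python3 -c "
from ax import *
crop(robot.read_camera('side'),220,190,350,300,6,'pics/j1.png')
for i in range(6): robot.read_camera('scene')
seq([.116]); s=robot.read_state()['force']-[0,0,-4.2];print('axial',s@A)
im=robot.read_camera('scene'); p=axis(im,208,219); m=(p[:,1]+p[:,2])/2-p[:,3]; print(m.mean(),np.polyfit(p[:,0],m,1)[0])
"
```

```text
t 17.02 pos [0.5067 0.0357 0.2401] F [-6.5169  1.9742  7.5294] op 0.0273 tool y [-0.0018  0.0035 -1.    ]
shift [-0.0001  0.0008  0.0003] len 0.001 yaw -0.001
0.116 [-0.0001  0.0008  0.0003]
axial 13.550468857111447
-0.3665160823240709 -0.0157110680532364
```

View pics/j1.png

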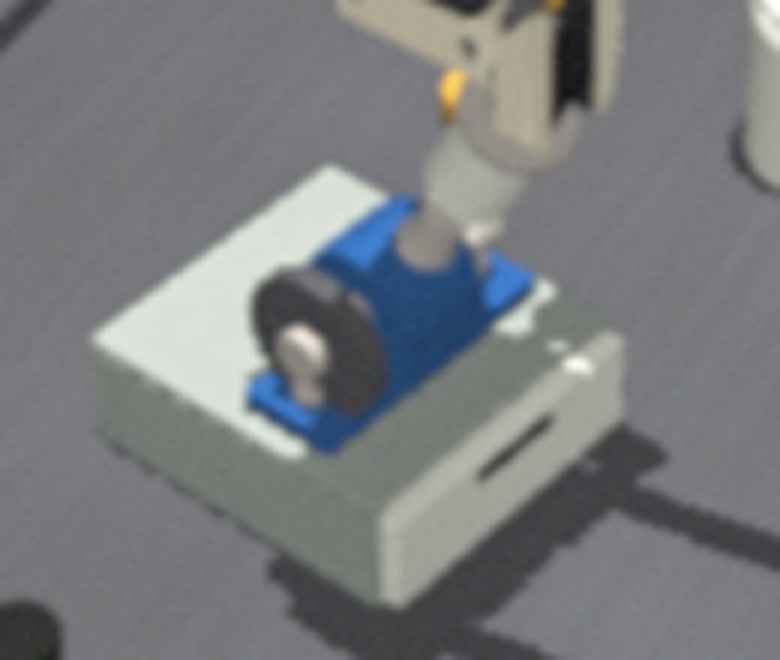

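The drawer panel is flush with the stand, and the coupler sits on the nipple with a steady 13.5 N axial push. I'm handing in.

```bash
python3 -c "
from plant import robot
print(robot.close_job())"
```

```text
the job is handed in; nothing more can be done
None
```

The job is handed in at about 17 s of the 64 s: drawer home, gun snapped onto the nipple and pressed against its spring.

- **Drawer:** I pushed it with shut fingers until the detent drew it in; the force fell to about 0 and then met a firm stop at 5 N. The last side picture shows it flush.
- **Tilting the gun:** The moves cannot tilt the tool, so I levered the gun in the rim of the holder's hole. It pivoted about 0.5 rad between lightly closed pads before I gripped it firmly and carried it to the nipple.
- **Coupler:** I pressed along the nipple axis with side forces of 0.2 to 0.5 N. It had not snapped at about 11 N, more than the 9 N given. It went on with the next push of about 4 mm, when the force dropped to about 7 N and the coupler visibly moved down the nipple.
- **Final state:** The gripper holds the gun at 50 N and presses 13.5 N along the axis, with no drift over the last half second.

Not everything in the last checks agreed:
- **Nose travel:** The spring force and the last picture put the nose about 10 to 11 mm in. My position sums gave 8 to 9 mm. All are past half of the 12 mm stroke.
- **Squareness:** The scene view puts the gun within about 0.03 rad of the nipple axis, which is about as fine as I could measure. The last side force was about 0.8 N.

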